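# Open the dry-bath lid onto its stay and load the specimen jar

### The job

Push the dry bath's lid up by its orange lip past its balance point so that it leans back by itself on the red stay bar, then press it further back until the bar has gone fully home in its frame; work by feel and gently, never pressing on the dry bath or its lid with more than 20 N and never letting the lid slam. Then stand the amber specimen jar upright in the well of the dry bath, right down on its floor, and let go of everything. Leave the bottles and the tip box alone.

Things in the scene. Friction and masses are not known exactly. Their poses are not given: they have to be found in the camera images.
- dry_bath: White bench-top dry bath fixed to the bench: an open box 160 deep (x) x 220 wide (y) x 135 high, walls 8, with an aluminium block inside whose top is 80 above the bench and which has one round well. Origin: centre of its underside, on the bench; x points away from its front panel to the hinge side, z up. Behind the hinge a dark steel frame (180 wide, 115 high) carries the red stay bar.
- lid (a joint): Angle of the blue lid, rad: 0 shut (level), growing as it opens upward and back; past 1.51 it is beyond its balance point and falls gently back, not forward. It is free-swinging (falls shut below 1.51), 0.5 to 0.75 kg, 160 long x 220 wide x 10 thick.
- lid_hinge (a point): Point on the hinge axis (which runs along the dry bath's y) at the middle of the lid's width, at the level of the lid's underside when shut, 80 beyond the dry bath's centre and 135 above the bench. Axes turn with the lid: lid's -x runs from the hinge to the lip, its +z is its outer (upper when shut) face, its underside lies in z = 0.
- lid_lip (a point): Middle of the free edge of the orange lip, on its underside, 195 from the hinge. The lip is 70 wide, 8 thick and juts out 35 in front of the box, with free room under it down to the bench (135). Axes as the lid's.
- stay (a joint): Travel of the red stay bar (rail 120 wide, 110 from the hinge) as the lid pushes it back about the lid's hinge, rad: 0 out (start), 0.08 home on a hard stop. Held by friction: gives at 0.9 N m (about 5 N at the lip), then force climbs steeply. Its frame is set differently each time, unmeasured: the lid meets the bar at 1.57 to 1.67 rad and is home 0.08 further.
- well (a point): Centre of the floor of the round well, 50 above the bench; the well is 38 across and 30 deep, its mouth (80 above the bench) faces up. It lies 15 in front of the dry bath's centre, 95 in front of the hinge line. Under the shut lid at the start.
- jar_center (a point): Centre (half-way up) of the loose amber jar with a white cap, a cylinder 30 across and 70 high, 50 to 100 g, standing upright on the bench; z is its axis. Seated in the well its centre is 85 above the bench and its top 15 below the rim of the box.
- reagent_green: White bottle with a green cap, 42 across x 100 high, 120 g, standing on the bench; origin at the centre of its foot. Leave alone.
- reagent_blue: White bottle with a blue cap, 42 across x 100 high, 120 g, standing on the bench; origin at the centre of its foot. Leave alone.
- tip_box: Blue pipette-tip box with yellow tips, 85 x 120 x 58 high, on the bench; origin at the centre of its underside. Leave alone.

How it is judged:
By the outcome, as a careful person would: the job done as asked, in the order asked, and still so for the second after the job is handed in, with the robot touching nothing.
It also fails if it takes over 72 s, if anything falls off the work surface, if the arm or the gripper's body presses on something with over 40 N, if the wrist force passes 120 N, or if a joint passes its speed limit or range.

### The arm

A 6-joint arm with a two-finger parallel gripper is mounted at the origin on the work surface. World frame = base frame: x ahead of the robot, y to its left, z up, the work surface at z = 0. Lengths are in m, angles in degrees, forces in N, time in s.
With the tool pointing down it reaches from about 0.4 to 0.825 m from the base axis. Payload 7 kg.
Tool frame: the origin (TCP) lies at the very end of the fingers, on their centre line; the grasp point (between the pads) lies 19 mm behind it; z points along the fingers, y is the line along which they close (so a half turn about z gives the same grasp; the last joint's range is limited). The gripper opens to 88 mm and grips with 3 to 60 N. Pads are 19 mm wide; open, the fingers measure 130 mm over their backs; the gripper's body (78 mm by 193 mm) begins 47 mm behind the grasp point.
Start: joints at [84.46, 20.546, 0.682, 0, -70.136, -16.507], TCP at [0.253, 0.626, 0.196] pointing down, gripper open.
Joint ranges: [-176.03, 176.03], [-82.01, 121.73], [-58.28, 71.71], [-173.87, 95.51], [-174.79, -0.11], [-173.66, 173.66]. Speed limits (degrees/s): [136.94, 136.94, 172.46, 180, 180, 180].

### API

Orientations are given as [roll, pitch, yaw] about the fixed x, y, z axes, in that order (R = Rz(yaw) Ry(pitch) Rx(roll)).
In Python, from plant import r gives the robot as it stands. The module is installed in compiled form; this text tells all that it offers.
- The arm moves only by the tool jog_arm, never from a script. Its arguments are lists of equal length, an entry for each row: "travel": the shift along the tool's x, y, z each as a share of 50 cm, from -1 to 1, a list of three; "dr": the turn, a rotation vector about the tool's x, y, z each as a share of 360 degrees, from -1 to 1, a list of three; "claw": the opening, from 0 (shut) to 1 (fully open). A call has exactly 10 rows; each row is the pose to reach, as a shift and turn from the pose commanded when the call began, along the tool's axes at that moment, turning the shorter way round; what a row does not reach only later rows make up. A row lasts 1/8 s, in which the tool goes at most 62.5 mm and 10.7 degrees, less where a joint would pass 70% of its speed; a pose out of reach is approached as far as the arm can. A call with a number of a shift or a turn outside -1 to 1 is refused whole. A call with a gripper value outside its range is refused whole. The fingers move at their own pace and stop on an object; "newtons" is the grip in N (left out, the last holds). Time passes only in rows, so rows that repeat a pose let the fingers close, or fill a call up. It gives the time, the measured TCP pose, the force, the opening and the grip force at its end, in the units of the state.
- r.get_state(): the state, without advancing time (a new reading comes with each control period).
- r.capture(name): name is "scene" or "top" or "wrist"; returns a dict with "pixels" (480x640x3 uint8, red, green, blue), "range_z" (480x640 float32, m along the optical axis (not along the pixel's ray), 0 where there is no reading), "fx", "fy", "cx", "cy" (pixels), "position" and "attitude" of the camera in the world; the wrist camera has in their place "hand_eye" (4x4, takes a point from camera to tool coordinates, whose origin is the TCP and whose axes are the flange's). Camera axes: x right, y up, looking along -z (the intrinsics and any distortion apply to the point x, -y, -z); pixel columns grow to the right and rows downward; lengths in m; the calibration is good to about 2 mm. A picture is of the moment at which its call begins: read the wrist's pose just before it.
- r.close_job(): hands the job in; it is judged then, once.
Trained networks look in the newest picture that a camera, given by its name, has taken for a name from the list of things; names that differ only in an ending like _2 or _b are one class to them, and where a whole thing is asked for, a point or a joint stands for the part that bears it (a point fixed in the world has none). Each returns a list of dicts, best first, with "conf" (0 to 1); they miss things now and then, are a little off and sometimes report something else, mostly with a low value. They report only what shows in the picture. A call takes as long as a camera call.
- r.boxes_of(name, camera): "extent" ([left, top, right, bottom] in pixels, round what is visible of it).
- r.regions_of(name, camera): "pixels" (480x640 bool, what is visible of it) and "extent" ([left, top, right, bottom] in pixels, round what is visible of it).
- r.tip_of(name, camera): "at" ([column, row] in pixels: a listed point, or the origin of a listed thing).
The state is a dict: "time_s": time; "joints": joint angles; "qd": joint speeds; "joint_torque": joint torques, N m; "tcp_pos": TCP position; "eef_rot": TCP orientation; "contact_force": force on the tool from outside, world axes, zero at the start; "moment": the same for the moment, N m; "gripper_width": finger opening in m; "gripper_force": force on a finger pad.
Only numpy, scipy, OpenCV 4.12 (cv2) and the standard library are available. Lean on these libraries where they do the work, as an engineer would, in place of code of your own. Each camera call takes 0.05 s, during which the arm holds its last target. There are 200 camera calls.

## Working session

There is one attempt and no reset: what is moved stays moved. The work goes in short steps, Python scripts to look and compute and a tool call to move; the robot and the scene stay as the last step left them, time stands still between calls to the robot, and variables do not carry over. Pictures are saved under pics/ and viewed, at most 12 in all, crops included, and the job is handed in when it is done.

Besides the shell and the picture viewer there is one more tool, called after "Call:" by a JSON object that holds its "name" and its "arguments". jog_arm: Moves the arm, as the interface text tells. Its arguments: {"type":"object","properties":{"travel":{"type":"array"},"dr":{"type":"array"},"claw":{"type":"array"},"newtons":{"type":"number"}},"required":["travel","dr","claw"]}

```bash
mkdir -p pics; cat > h.py <<'E'
import numpy as np, cv2
from scipy.spatial.transform import Rotation as R
from plant import r
def rot(a):
    a=np.array(a,float)
    if a.shape==(3,3): return a
    if a.shape==(4,): return R.from_quat(a).as_matrix()
    return R.from_euler('xyz',a,degrees=True).as_matrix()
def cloud(c,st=None):
    v,u=np.mgrid[0:480,0:640]; z=c['range_z']
    P=np.stack([(u-c['cx'])/c['fx']*z,-(v-c['cy'])/c['fy']*z,-z],-1)
    if 'position' in c: return P@rot(c['attitude']).T+np.array(c['position'])
    H=np.array(c['hand_eye']); P=P@H[:3,:3].T+H[:3,3]
    return P@rot(st['eef_rot']).T+np.array(st['tcp_pos'])
def save(c,n): cv2.imwrite('pics/'+n,c['pixels'][:,:,::-1])
E
python3 - <<'E'
from h import *
print(r.get_state())
for n in ['scene','top']:
    c=r.capture(n); save(c,n+'0.png'); P=cloud(c); np.save(n+'.npy',P)
    print(n,{k:v for k,v in c.items() if k not in('pixels','range_z')})
    for t in ['dry_bath','lid','jar_center','reagent_green','reagent_blue','tip_box']:
        for d in r.regions_of(t,n)[:2]:
            m=d['pixels']&(c['range_z']>0); Q=P[m]
            if len(Q): print(t,round(d['conf'],2),d['extent'],np.percentile(Q,[2,50,98],axis=0).round(3).tolist())
    for t in ['lid_hinge','lid_lip','jar_center','dry_bath']:
        for d in r.tip_of(t,n)[:1]:
            u,v=np.round(d['at']).astype(int); print('tip',t,d['conf'],u,v,P[min(v,479),min(u,639)].round(3))
E
```

```text
{'time_s': 0.0, 'joints': array([ 8.44603165e+01,  2.05907214e+01,  6.34224404e-01, -2.17122313e-02,
       -7.01347431e+01, -1.65056578e+01]), 'qd': array([ 0.0732485 ,  0.05727205, -0.09796155,  0.0703928 , -0.00083915,
        0.00862449]), 'joint_torque': array([ 9.25763197e-04, -5.82718277e+01,  2.93066847e+01,  6.99723423e+00,
        7.01499768e-03, -1.58854350e-04]), 'tcp_pos': array([0.2531851 , 0.62514186, 0.19532919]), 'eef_rot': array([ 1.79906720e+02, -6.35513017e-03, -2.20527305e+01]), 'contact_force': array([-0.50593417,  0.20117802, -0.55330624]), 'moment': array([-0.0225743 ,  0.02109264, -0.05211319]), 'gripper_force': 0.0, 'gripper_width': 0.08754499064598703}
scene {'fx': 486.9021408896793, 'fy': 486.9021408896793, 'cx': 330.05535065659643, 'cy': 235.08371282121314, 'position': array([1.20495651, 0.45547324, 0.74023321]), 'attitude': array([ 50.95306091,   1.1472312 , 121.62628639])}
dry_bath 0.59 [247.4, 182.2, 395.8, 316.2] [[0.456, -0.094, 0.003], [0.598, 0.056, 0.142], [0.675, 0.145, 0.249]]
lid 0.8 [250.5, 181.0, 382.3, 266.3] [[0.444, -0.099, 0.138], [0.572,
[... 1437 characters left out ...]
9], [0.543, -0.003, 0.145], [0.657, 0.088, 0.149]]
reagent_green 0.64 [446.0, 266.8, 468.9, 282.1] [[0.436, -0.303, 0.015], [0.451, -0.281, 0.067], [0.471, -0.269, 0.101]]
reagent_blue 0.84 [451.8, 200.8, 474.0, 222.0] [[0.594, -0.328, 0.003], [0.608, -0.301, 0.064], [0.632, -0.288, 0.102]]
tip_box 0.69 [138.7, 162.6, 197.4, 206.4] [[0.634, 0.34, 0.001], [0.676, 0.397, 0.049], [0.725, 0.46, 0.06]]
tip_box 0.3 [262.8, 175.7, 295.5, 233.0] [[0.523, 0.084, -0.002], [0.582, 0.104, 0.25], [0.678, 0.141, 0.255]]
tip lid_hinge 0.75 299 217 [0.571 0.078 0.145]
tip lid_lip 0.98 384 247 [ 0.527 -0.127  0.   ]
tip jar_center 0.45 189 295 [0.405 0.328 0.068]
tip dry_bath 0.94 327 236 [0.529 0.017 0.148]
```

```bash
python3 - <<'E'
from h import *
P=np.load('top.npy').reshape(-1,3)
for n in ['top','scene']:
    P=np.load(n+'.npy').reshape(-1,3)
    m=(P[:,2]>.13)&(P[:,2]<.16)&(abs(P[:,0]-.55)<.2)&(abs(P[:,1])<.17)
    Q=P[m]; rc=cv2.minAreaRect((Q[:,:2]*1000).astype(np.float32)); print(n,rc,cv2.boxPoints(rc).tolist(),Q[:,2].mean())
    m=(P[:,2]>.235)&(P[:,2]<.27)&(abs(P[:,0]-.6)<.2)&(abs(P[:,1]-.1)<.1)
    Q=P[m]; rc=cv2.minAreaRect((Q[:,:2]*1000).astype(np.float32)); print('frame',rc,cv2.boxPoints(rc).tolist(),Q[:,2].max())
    m=(P[:,2]>.064)&(P[:,2]<.076)&(abs(P[:,0]-.41)<.05)&(abs(P[:,1]-.335)<.05)
    Q=P[m]; print('jar',cv2.minEnclosingCircle((Q[:,:2]*1000).astype(np.float32)),Q.mean(0))
a=cv2.imread('pics/scene0.png')[130:350,150:560];cv2.imwrite('pics/s1.png',cv2.resize(a,None,fx=1.9,fy=1.9))
E
```

```text
top ((552.8059692382812, 5.57049560546875), (238.09434509277344, 221.60971069335938), 75.1556167602539) [[415.1999816894531, -81.11589050292969], [629.4134521484375, -137.89111328125], [690.4119873046875, 92.25688171386719], [476.198486328125, 149.0321044921875]] 0.14429901931184555
frame ((582.4698486328125, 116.00422668457031), (40.6505241394043, 181.33737182617188), 74.55990600585938) [[489.6622619628906, 120.55131530761719], [664.4550170898438, 72.27372741699219], [675.2774658203125, 111.45713806152344], [500.48468017578125, 159.73472595214844]] 0.257600169676073
jar ((405.56842041015625, 335.9685363769531), 14.859230995178223) [0.40526962 0.33595668 0.06939454]
scene ((551.9468994140625, 8.38726806640625), (242.3325653076172, 223.0786895751953), 75.02110290527344) [[412.8804931640625, -79.83308410644531], [628.3792724609375, -137.49073791503906], [691.0133056640625, 96.60762023925781], [475.5145263671875, 154.26527404785156]] 0.143030248661159
frame ((582.4615478515625, 119.96765899658203), (42.449275970458984, 182.01113891601562), 74.28750610351562) [[489.1087646484375, 124.18138122558594], [664.318603515625, 74.890869140625], [675.8143310546875, 115.75393676757812], [500.6044921875, 165.04444885253906]] 0.25360139092472606
jar ((405.61572265625, 340.6892395019531), 16.49542236328125) [0.40820484 0.33962071 0.06818295]
```

View pics/s1.png

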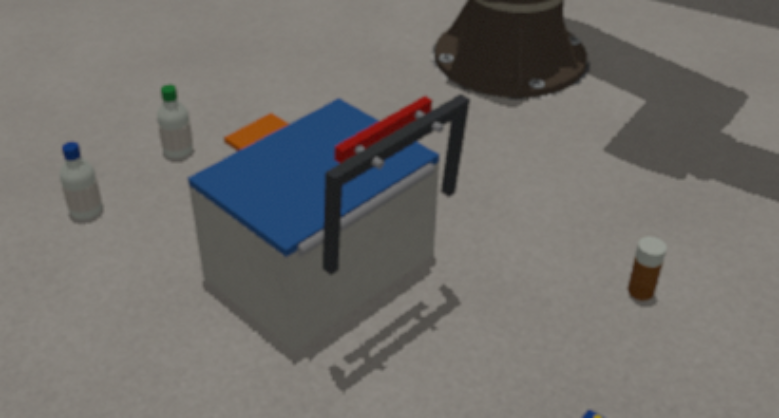

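View pics/top0.png

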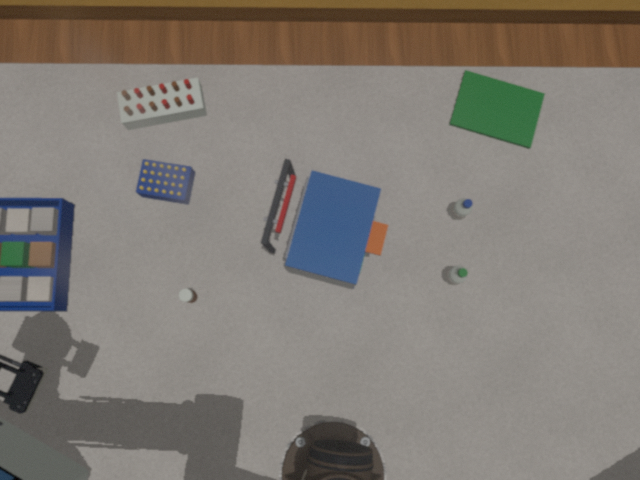

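```bash
cat >> h.py <<'E'
YAW=np.radians(75.0); U=np.array([np.cos(YAW),np.sin(YAW),0]); V=np.array([-U[1],U[0],0]); Z=np.array([0,0,1.])
HINGE=np.array([.572,.080,.135])
def tilt(t):  # tool dir at t deg below horizontal toward +U, y along V
    c,s=np.cos(np.radians(t)),np.sin(np.radians(t)); z=U*c-Z*s; return np.stack([np.cross(V,z),V,z],1)
def corner(a,b,t): # tcp for upper tip corner at hinge-relative (a along U, b up)
    M=tilt(t); return HINGE+a*U+b*Z+M[:,0]*.0095, M
def arc(phi,t=45,R0=.195,k=.015):
    p=np.radians(phi); c,s=np.cos(np.radians(t)),np.sin(np.radians(t))
    if phi<=t: return corner(-R0*np.cos(p)+k*c,R0*np.sin(p)-k*s,t)
    return corner(-(R0-k)*np.cos(p),(R0-k)*np.sin(p),t)
def rows(wps,p0=None,M0=None):
    s=r.get_state(); p0=np.array(s['tcp_pos']) if p0 is None else p0; M0=rot(s['eef_rot']) if M0 is None else M0
    T=[];D=[]
    for p,M in wps:
        T.append((M0.T@(np.array(p)-p0)/.5).round(3).tolist()); D.append((R.from_matrix(M0.T@M).as_rotvec()/(2*np.pi)).round(3).tolist())
    print('travel',T);print('dr',D)
E
python3 - <<'E'
from h import *
s=r.get_state(); p0=s['tcp_pos'];M0=rot(s['eef_rot'])
Md=rot([180,0,-105]); print(Md.round(2),tilt(90).round(2))
pA=np.array([.38,.25,.42]); MA=rot([180,0,-65])
pB=corner(-.235,.12,45)
pC=corner(-.235,-.03,45)
rows([(pA,MA)]); rows([pB],pA,MA); rows([pC],*pB); print(pA,pB[0],pC[0])
E
```

```text
[[-0.26 -0.97 -0.  ]
 [-0.97  0.26  0.  ]
 [ 0.    0.   -1.  ]] [[-0.26 -0.97  0.  ]
 [-0.97  0.26  0.  ]
 [-0.    0.   -1.  ]]
travel [[0.517, 0.601, -0.447]]
dr [[-0.0, 0.0, 0.119]]
travel [[0.841, 0.106, 0.343]]
dr [[0.044, -0.12, 0.105]]
travel [[0.212, 0.0, 0.212]]
dr [[0.0, 0.0, 0.0]]
[0.38 0.25 0.42] [ 0.5094389  -0.15348119  0.24828249] [ 0.5094389  -0.15348119  0.09828249]
```

Call:
{"name": "jog_arm", "arguments": {"travel": [[0.05,0.05,-0.2],[0.517,0.601,-0.447],[0.517,0.601,-0.447],[0.517,0.601,-0.447],[0.517,0.601,-0.447],[0.517,0.601,-0.447],[0.517,0.601,-0.447],[0.517,0.601,-0.447],[0.517,0.601,-0.447],[0.517,0.601,-0.447]], "dr": [[0,0,0],[0,0,0.119],[0,0,0.119],[0,0,0.119],[0,0,0.119],[0,0,0.119],[0,0,0.119],[0,0,0.119],[0,0,0.119],[0,0,0.119]], "claw": [0,0,0,0,0,0,0,0,0,0], "newtons": 10}}

```text
time_s: 2.35
tcp_pos: [0.38, 0.2501, 0.4195]
eef_rot: [180.0, 0.0, -64.9]
contact_force: [0.3, 0.5, 0.1]
gripper_width: 0.0009
gripper_force: 0.0
```

Call:
{"name": "jog_arm", "arguments": {"travel": [[0.84,0.106,0.343],[0.84,0.106,0.343],[0.84,0.106,0.343],[0.84,0.106,0.343],[0.84,0.106,0.343],[0.84,0.106,0.343],[0.84,0.106,0.343],[0.84,0.106,0.343],[0.84,0.106,0.343],[0.84,0.106,0.343]], "dr": [[0.044,-0.12,0.105],[0.044,-0.12,0.105],[0.044,-0.12,0.105],[0.044,-0.12,0.105],[0.044,-0.12,0.105],[0.044,-0.12,0.105],[0.044,-0.12,0.105],[0.044,-0.12,0.105],[0.044,-0.12,0.105],[0.044,-0.12,0.105]], "claw": [0,0,0,0,0,0,0,0,0,0]}}

```text
time_s: 3.6
tcp_pos: [0.5107, -0.154, 0.2444]
eef_rot: [179.6, 45.2, -105.2]
contact_force: [-0.6, 1.8, -0.3]
gripper_width: 0.0002
gripper_force: 0.0
```

Call:
{"name": "jog_arm", "arguments": {"travel": [[0.07,0,0.07],[0.14,0,0.14],[0.21,0,0.21],[0.21,0,0.21],[0.21,0,0.21],[0.21,0,0.21],[0.21,0,0.21],[0.21,0,0.21],[0.21,0,0.21],[0.21,0,0.21]], "dr": [[0,0,0],[0,0,0],[0,0,0],[0,0,0],[0,0,0],[0,0,0],[0,0,0],[0,0,0],[0,0,0],[0,0,0]], "claw": [0,0,0,0,0,0,0,0,0,0]}}

```text
time_s: 4.85
tcp_pos: [0.5108, -0.1525, 0.0998]
eef_rot: [-179.8, 45.1, -104.7]
contact_force: [0.5, 0.0, 0.2]
gripper_width: 0.0007
gripper_force: 0.0
```

```bash
python3 - <<'E'
from h import *
s=r.get_state(); c=r.capture('wrist'); save(c,'w1.png'); P=cloud(c,s).reshape(-1,3); C=c['pixels'].reshape(-1,3).astype(int)
print(s['tcp_pos'],s['eef_rot'],s['contact_force'],np.array(c['hand_eye']).round(3).tolist())
m=(C[:,0]>C[:,2]+80)&(c['range_z'].ravel()>0); Q=P[m]; print(len(Q))
if len(Q):
    q=Q-HINGE; print(np.percentile(np.stack([q@U,q@V,q@Z],1),[1,10,50,90,99],axis=0).round(4))
p=s['tcp_pos'];M=rot(s['eef_rot'])
print(c['range_z'].min(),np.percentile(c['range_z'],[5,50]))
A=corner(-.184,-.017,45); rows([A]); 
rows([arc(f) for f in (0,2,4,6,8,11,14,17,20,23)],*A)
E
```

```text
[ 0.51082151 -0.15254335  0.09983544] [-179.82071564   45.12843308 -104.73620635] [0.50031987 0.00747937 0.15900699] [[-0.0, 0.953, 0.302, 0.084], [1.0, 0.0, -0.0, -0.001], [-0.0, 0.302, -0.953, -0.189], [0.0, 0.0, 0.0, 1.0]]
6842
[[ 0.5323 -0.8939 -0.3223]
 [ 0.6918 -0.8528 -0.3084]
 [ 0.8944 -0.7988 -0.129 ]
 [ 1.1983 -0.7167 -0.049 ]
 [ 1.3249 -0.6815  0.003 ]]
0.0 [0.06542397 0.20901331]
travel [[-0.087, 0.002, 0.054]]
dr [[0.0, 0.0, 0.001]]
travel [[-0.008, -0.0, -0.01], [-0.018, 0.0, -0.019], [-0.028, -0.0, -0.028], [-0.039, 0.0, -0.037], [-0.05, -0.0, -0.045], [-0.066, 0.0, -0.057], [-0.083, -0.0, -0.068], [-0.101, -0.0, -0.078], [-0.119, 0.0, -0.087], [-0.138, -0.0, -0.095]]
dr [[0.0, 0.0, 0.0], [0.0, 0.0, 0.0], [0.0, 0.0, 0.0], [0.0, 0.0, 0.0], [0.0, 0.0, 0.0], [0.0, 0.0, 0.0], [0.0, 0.0, 0.0], [0.0, 0.0, 0.0], [0.0, 0.0, 0.0], [0.0, 0.0, 0.0]]
```

View pics/w1.png

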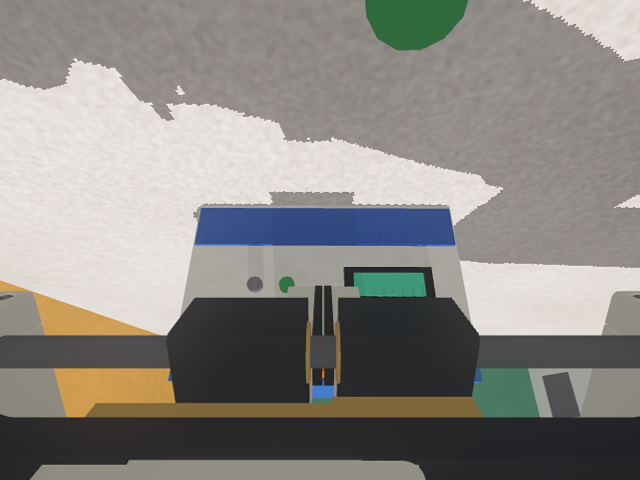

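Call:
{"name": "jog_arm", "arguments": {"travel": [[-0.02,0,0.014],[-0.04,0,0.027],[-0.06,0,0.04],[-0.087,0,0.054],[-0.095,0,0.044],[-0.1,0,0.039],[-0.105,0,0.035],[-0.115,0,0.026],[-0.126,0,0.017],[-0.137,0,0.009]], "dr": [[0,0,0],[0,0,0],[0,0,0],[0,0,0],[0,0,0],[0,0,0],[0,0,0],[0,0,0],[0,0,0],[0,0,0]], "claw": [0,0,0,0,0,0,0,0,0,0]}}

```text
time_s: 6.15
tcp_pos: [0.524, -0.1028, 0.1457]
eef_rot: [-179.8, 45.1, -104.7]
contact_force: [0.5, -1.2, -0.2]
gripper_width: 0.0006
gripper_force: 0.0
```

```bash
python3 - <<'E'
from h import *
s=r.get_state(); print(s['tcp_pos'],s['contact_force'],s['moment'])
c=r.capture('scene'); save(c,'s2.png')
rows([arc(f) for f in (11,14,17,21,25,29,33,37,41,45)])
A=arc(45);rows([arc(f) for f in (48,51,54,57,60,63,66,69,71,73)],*A)
E
```

```text
[ 0.52402467 -0.10280264  0.14567189] [ 0.52401142 -1.21093961 -0.20550859] [-2.24167761  0.48098041 -0.03567026]
travel [[-0.014, 0.003, -0.01], [-0.031, 0.002, -0.021], [-0.049, 0.002, -0.031], [-0.073, 0.002, -0.043], [-0.099, 0.002, -0.053], [-0.124, 0.002, -0.061], [-0.151, 0.002, -0.068], [-0.178, 0.002, -0.072], [-0.205, 0.002, -0.075], [-0.232, 0.002, -0.076]]
dr [[-0.0, 0.0, 0.001], [-0.0, 0.0, 0.001], [-0.0, 0.0, 0.001], [-0.0, 0.0, 0.001], [-0.0, 0.0, 0.001], [-0.0, 0.0, 0.001], [-0.0, 0.0, 0.001], [-0.0, 0.0, 0.001], [-0.0, 0.0, 0.001], [-0.0, 0.0, 0.001]]
travel [[-0.019, -0.0, 0.0], [-0.038, 0.0, 0.002], [-0.056, -0.0, 0.004], [-0.075, 0.0, 0.008], [-0.093, 0.0, 0.012], [-0.111, -0.0, 0.018], [-0.129, -0.0, 0.024], [-0.146, 0.0, 0.031], [-0.158, 0.0, 0.036], [-0.169, -0.0, 0.042]]
dr [[0.0, 0.0, 0.0], [0.0, 0.0, 0.0], [0.0, 0.0, 0.0], [0.0, 0.0, 0.0], [0.0, 0.0, 0.0], [0.0, 0.0, 0.0], [0.0, 0.0, 0.0], [0.0, 0.0, 0.0], [0.0, 0.0, 0.0], [0.0, 0.0, 0.0]]
```

View pics/s2.png

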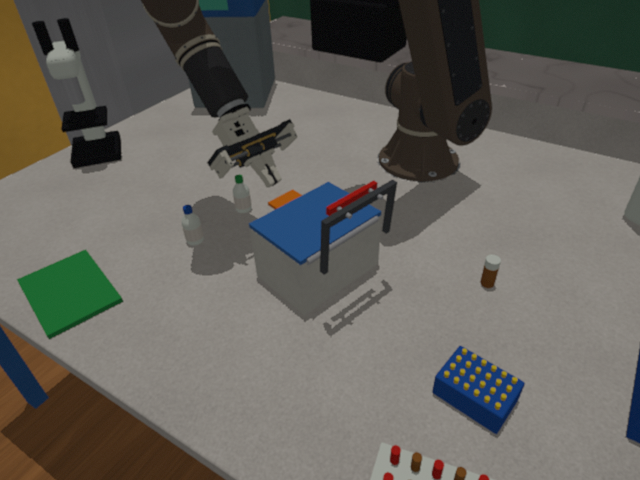

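```bash
python3 - <<'E'
from h import *
s=r.get_state(); c=r.capture('scene'); P=cloud(c)
def proj(p):
    q=rot(c['attitude']).T@(np.array(p)-c['position']); return (c['cx']+c['fx']*q[0]/-q[2], c['cy']-c['fy']*q[1]/-q[2])
M=rot(s['eef_rot'])
print('tcp',s['tcp_pos'],proj(s['tcp_pos']),'back',proj(s['tcp_pos']-.066*M[:,2]))
print('lip',proj(HINGE-.195*U))
for u,v in [(270,180),(273,177),(268,178),(265,172),(285,198),(273,200),(293,193),(279,207)]: print(u,v,P[v,u].round(3),c['pixels'][v,u])
a=c['pixels'][120:260,190:390,::-1];cv2.imwrite('pics/s3.png',cv2.resize(a,None,fx=4,fy=4))
print(s['time_s'],s['contact_force'])
E
```

```text
tcp [ 0.52436869 -0.10285734  0.14657471] (np.float64(280.74891281022377), np.float64(194.98837587680296)) back (np.float64(265.33497099813474), np.float64(168.42068507204982))
lip (np.float64(279.92464282047945), np.float64(198.02654777073278))
270 180 [ 0.53  -0.123  0.181] [131 127 118]
273 177 [ 0.519 -0.123  0.183] [33 33 31]
268 178 [ 0.532 -0.127  0.186] [129 126 117]
265 172 [ 0.528 -0.136  0.196] [130 127 117]
285 198 [ 0.527 -0.09   0.145] [158  83  15]
273 200 [ 0.543 -0.11   0.142] [158  86  31]
293 193 [ 0.498 -0.089  0.141] [159  85  19]
279 207 [ 0.558 -0.083  0.143] [117  80  95]
6.2 [0.87999853 0.49061826 0.81835606]
```

View pics/s3.png

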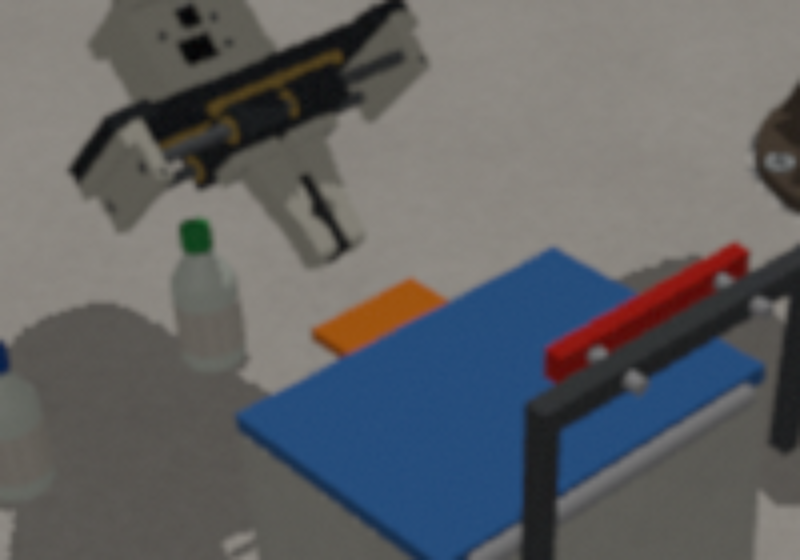

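```bash
python3 - <<'E'
from h import *
for n in ['scene','top']:
    s=r.get_state(); c=r.capture(n); P=cloud(c).reshape(-1,3); M=rot(s['eef_rot'])
    q=(P-s['tcp_pos'])@M; C=c['pixels'].reshape(-1,3)
    m=(abs(q[:,0])<.03)&(abs(q[:,1])<.04)&(q[:,2]>-.1)&(q[:,2]<.03)&(c['range_z'].ravel()>0)
    for a in np.arange(-.08,.03,.01):
        k=m&(q[:,2]>=a)&(q[:,2]<a+.01)
        if k.sum(): print(n,round(a,2),k.sum(),q[k].min(0).round(3),q[k].max(0).round(3),np.median(C[k],axis=0))
E
```

```text
scene -0.08 104 [-0.016 -0.023 -0.08 ] [ 0.01   0.024 -0.07 ] [95. 93. 85.]
scene -0.07 97 [-0.016 -0.021 -0.07 ] [ 0.008  0.021 -0.06 ] [96. 94. 86.]
scene -0.06 92 [-0.017 -0.019 -0.06 ] [ 0.01   0.019 -0.05 ] [106.5 104.   96. ]
scene -0.05 85 [-0.016 -0.017 -0.05 ] [ 0.01   0.017 -0.04 ] [115. 113. 103.]
scene -0.04 84 [-0.016 -0.017 -0.04 ] [ 0.01   0.016 -0.03 ] [108.  105.5  97.5]
scene -0.03 36 [-0.013 -0.016 -0.03 ] [ 0.011  0.015 -0.027] [100.5  98.5  91. ]
scene -0.01 2 [ 0.007 -0.032 -0.   ] [ 0.01  -0.014 -0.   ] [146.5  93.5  59.5]
scene -0.0 128 [-0.006 -0.033  0.   ] [0.011 0.037 0.01 ] [158.  84.  17.]
scene 0.01 134 [-0.017 -0.034  0.01 ] [0.003 0.038 0.02 ] [158.  84.  17.]
scene 0.02 138 [-0.03  -0.039  0.02 ] [-0.007  0.04   0.03 ] [ 39.  77. 123.]
top -0.08 70 [-0.015 -0.021 -0.08 ] [-0.003  0.019 -0.07 ] [115.  112.  106.5]
top -0.07 72 [-0.014 -0.02  -0.07 ] [ 0.006  0.019 -0.06 ] [129. 127. 120.]
top -0.06 56 [-0.015 -0.018 -0.06 ] [ 0.005  0.017 -0.05 ] [153. 150. 142.]
top -0.05 69 [-0.015 -0.017 -0.05 ] [ 0.009  0.016 -0.04 ] [148. 145. 138.]
top -0.04 49 [-0.014 -0.016 -0.04 ] [ 0.009  0.015 -0.031] [148. 145. 138.]
top -0.03 2 [-0.008 -0.014 -0.03 ] [-0.008  0.002 -0.029] [125.5 122.  118. ]
top -0.01 61 [-0.005 -0.033 -0.005] [ 0.008  0.036 -0.   ] [183. 124.  96.]
top -0.0 213 [-0.012 -0.034  0.   ] [0.012 0.036 0.01 ] [194. 125.  80.]
top 0.01 201 [-0.029 -0.034  0.01 ] [0.004 0.037 0.02 ] [194. 125.  81.]
top 0.02 235 [-0.03 -0.04  0.02] [-0.005  0.039  0.03 ] [ 87. 119. 162.]
```

```bash
sed -i 's/M\[:,0\]\*.0095, M/M[:,0]*.013+M[:,2]*.028, M/' h.py; python3 - <<'E'
from h import *
s=r.get_state(); M=rot(s['eef_rot']); t=s['tcp_pos']-M[:,0]*.013-M[:,2]*.028-HINGE; print(t@U,t@V,t@Z)
w=[corner(a,b,45) for a,b in ((-.225,.0),(-.235,-.03),(-.21,-.028),(-.184,-.022))]
rows(w)
w=[arc(f) for f in (-2,-1,0,1,2,4,6,8,10,12)]
rows(w,*corner(-.184,-.022,45))
E
```

```text
-0.19954719388295997 -0.0008683941914190071 0.03929166579257279
travel [[0.092, 0.002, 0.019], [0.148, 0.002, 0.047], [0.11, 0.002, 0.08], [0.065, 0.002, 0.108]]
dr [[-0.0, 0.0, 0.001], [-0.0, 0.0, 0.001], [-0.0, 0.0, 0.001], [-0.0, 0.0, 0.001]]
travel [[-0.006, 0.0, -0.007], [-0.011, -0.0, -0.012], [-0.016, -0.0, -0.017], [-0.02, -0.0, -0.021], [-0.025, 0.0, -0.026], [-0.035, -0.0, -0.035], [-0.046, 0.0, -0.044], [-0.057, -0.0, -0.052], [-0.068, -0.0, -0.06], [-0.079, -0.0, -0.068]]
dr [[0.0, 0.0, 0.0], [0.0, 0.0, 0.0], [0.0, 0.0, 0.0], [0.0, 0.0, 0.0], [0.0, 0.0, 0.0], [0.0, 0.0, 0.0], [0.0, 0.0, 0.0], [0.0, 0.0, 0.0], [0.0, 0.0, 0.0], [0.0, 0.0, 0.0]]
```

Call:
{"name": "jog_arm", "arguments": {"travel": [[0.05,0,-0.05],[0.1,0,0],[0.148,0.002,0.047],[0.148,0.002,0.047],[0.13,0.002,0.064],[0.11,0.002,0.08],[0.088,0.002,0.094],[0.065,0.002,0.108],[0.065,0.002,0.108],[0.065,0.002,0.108]], "dr": [[0,0,0],[0,0,0],[0,0,0],[0,0,0],[0,0,0],[0,0,0],[0,0,0],[0,0,0],[0,0,0],[0,0,0]], "claw": [0,0,0,0,0,0,0,0,0,0]}}

```text
time_s: 7.6
tcp_pos: [0.527, -0.0877, 0.0842]
eef_rot: [-179.8, 45.1, -104.7]
contact_force: [-0.7, -0.4, -0.6]
gripper_width: 0.0005
gripper_force: 0.0
```

Call:
{"name": "jog_arm", "arguments": {"travel": [[-0.006,0,-0.007],[-0.011,0,-0.012],[-0.016,0,-0.017],[-0.02,0,-0.021],[-0.025,0,-0.026],[-0.035,0,-0.035],[-0.046,0,-0.044],[-0.057,0,-0.052],[-0.068,0,-0.06],[-0.079,0,-0.068]], "dr": [[0,0,0],[0,0,0],[0,0,0],[0,0,0],[0,0,0],[0,0,0],[0,0,0],[0,0,0],[0,0,0],[0,0,0]], "claw": [0,0,0,0,0,0,0,0,0,0]}}

```text
time_s: 8.85
tcp_pos: [0.5279, -0.0843, 0.1365]
eef_rot: [-179.8, 45.1, -104.7]
contact_force: [0.1, -4.4, -0.9]
gripper_width: 0.0006
gripper_force: 2.2
```

```bash
python3 - <<'E'
from h import *
s=r.get_state(); print(s['tcp_pos'],s['contact_force'])
c=r.capture('scene'); a=c['pixels'][120:260,190:390,::-1];cv2.imwrite('pics/s4.png',cv2.resize(a,None,fx=4,fy=4))
rows([arc(f) for f in (15,18,21,24,28,32,36,40,43,45)])
A=arc(45);rows([arc(f) for f in (48,51,54,57,60,63,66,69,71,73)],*A)
E
```

```text
[ 0.52794538 -0.08429443  0.1365492 ] [ 0.14497709 -4.44902958 -0.92845732]
travel [[-0.016, 0.0, -0.008], [-0.034, 0.0, -0.018], [-0.052, -0.0, -0.026], [-0.071, -0.0, -0.034], [-0.097, -0.0, -0.043], [-0.123, -0.0, -0.05], [-0.15, -0.0, -0.055], [-0.177, -0.001, -0.058], [-0.197, -0.001, -0.06], [-0.211, -0.001, -0.06]]
dr [[-0.0, 0.0, 0.001], [-0.0, 0.0, 0.001], [-0.0, 0.0, 0.001], [-0.0, 0.0, 0.001], [-0.0, 0.0, 0.001], [-0.0, 0.0, 0.001], [-0.0, 0.0, 0.001], [-0.0, 0.0, 0.001], [-0.0, 0.0, 0.001], [-0.0, 0.0, 0.001]]
travel [[-0.019, -0.0, 0.0], [-0.038, 0.0, 0.002], [-0.056, -0.0, 0.004], [-0.075, 0.0, 0.008], [-0.093, 0.0, 0.012], [-0.111, -0.0, 0.018], [-0.129, -0.0, 0.024], [-0.146, 0.0, 0.031], [-0.158, 0.0, 0.036], [-0.169, -0.0, 0.042]]
dr [[0.0, 0.0, 0.0], [0.0, 0.0, 0.0], [0.0, 0.0, 0.0], [0.0, 0.0, 0.0], [0.0, 0.0, 0.0], [0.0, 0.0, 0.0], [0.0, 0.0, 0.0], [0.0, 0.0, 0.0], [0.0, 0.0, 0.0], [0.0, 0.0, 0.0]]
```

View pics/s4.png

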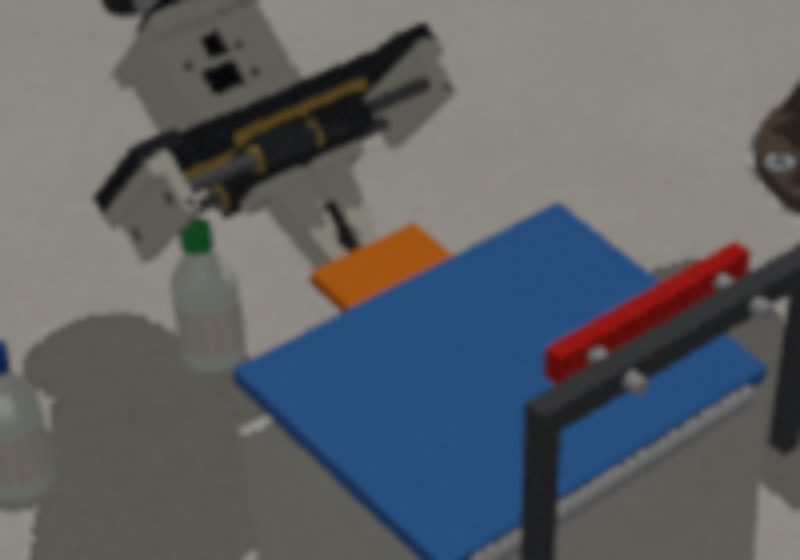

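Call:
{"name": "jog_arm", "arguments": {"travel": [[-0.016,0,-0.008],[-0.034,0,-0.018],[-0.052,0,-0.026],[-0.071,0,-0.034],[-0.097,0,-0.043],[-0.123,0,-0.05],[-0.15,0,-0.055],[-0.177,0,-0.058],[-0.197,0,-0.06],[-0.211,0,-0.06]], "dr": [[0,0,0],[0,0,0],[0,0,0],[0,0,0],[0,0,0],[0,0,0],[0,0,0],[0,0,0],[0,0,0],[0,0,0]], "claw": [0,0,0,0,0,0,0,0,0,0]}}

```text
time_s: 10.15
tcp_pos: [0.5414, -0.0318, 0.2324]
eef_rot: [-179.8, 45.1, -104.7]
contact_force: [0.2, -3.0, -1.0]
gripper_width: 0.0006
gripper_force: 1.0
```

Call:
{"name": "jog_arm", "arguments": {"travel": [[-0.019,0,0],[-0.038,0,0.002],[-0.056,0,0.004],[-0.075,0,0.008],[-0.093,0,0.012],[-0.111,0,0.018],[-0.129,0,0.024],[-0.146,0,0.031],[-0.158,0,0.036],[-0.169,0,0.042]], "dr": [[0,0,0],[0,0,0],[0,0,0],[0,0,0],[0,0,0],[0,0,0],[0,0,0],[0,0,0],[0,0,0],[0,0,0]], "claw": [0,0,0,0,0,0,0,0,0,0]}}

```text
time_s: 11.4
tcp_pos: [0.5604, 0.04, 0.2771]
eef_rot: [-179.8, 45.1, -104.7]
contact_force: [-0.1, -1.3, -0.7]
gripper_width: 0.0002
gripper_force: 0.4
```

```bash
cat >> h.py <<'E'
def lidang(n='scene'):
    c=r.capture(n); P=cloud(c); C=c['pixels'].astype(int)
    m=(C[...,2]>C[...,0]+40)&(C[...,2]>C[...,1]+25)&(c['range_z']>0); q=(P[m]-HINGE); q=np.stack([q@U,q@V,q@Z],1)
    q=q[(np.linalg.norm(q[:,[0,2]],axis=1)<.17)&(abs(q[:,1])<.112)&(q[:,2]>-.02)]
    w=np.linalg.svd(q-np.median(q,0),full_matrices=False)[2][0:3]; n_=w[2]; 
    return c,len(q),np.degrees(np.arctan2(abs(n_[0]),abs(n_[2]))),n_.round(3)
E
python3 - <<'E'
from h import *
s=r.get_state(); M=rot(s['eef_rot']); t=s['tcp_pos']-M[:,0]*.013-M[:,2]*.028-HINGE; print(t@U,t@V,t@Z,np.degrees(np.arctan2(t@Z,-t@U)),s['contact_force'])
c,*o=lidang(); print(o); save(c,'s5.png')
w=[arc(f) for f in (75,77,79,81,82,83,84,85,86,87)]
rows(w)
E
```

```text
-0.0523086731825577 0.0008566788085799144 0.17106323134192364 72.99712231197823 [-0.12534591 -1.25368106 -0.66945702]
[6135, np.float64(71.72928864480905), array([ 0.95 , -0.002,  0.314])]
travel [[-0.011, -0.002, 0.004], [-0.021, -0.002, 0.01], [-0.032, -0.002, 0.017], [-0.042, -0.002, 0.024], [-0.047, -0.002, 0.028], [-0.052, -0.002, 0.032], [-0.057, -0.002, 0.036], [-0.062, -0.002, 0.04], [-0.067, -0.002, 0.044], [-0.071, -0.002, 0.048]]
dr [[0.0, 0.0, 0.001], [0.0, 0.0, 0.001], [0.0, 0.0, 0.001], [0.0, 0.0, 0.001], [0.0, 0.0, 0.001], [0.0, 0.0, 0.001], [0.0, 0.0, 0.001], [0.0, 0.0, 0.001], [0.0, 0.0, 0.001], [0.0, 0.0, 0.001]]
```

View pics/s5.png

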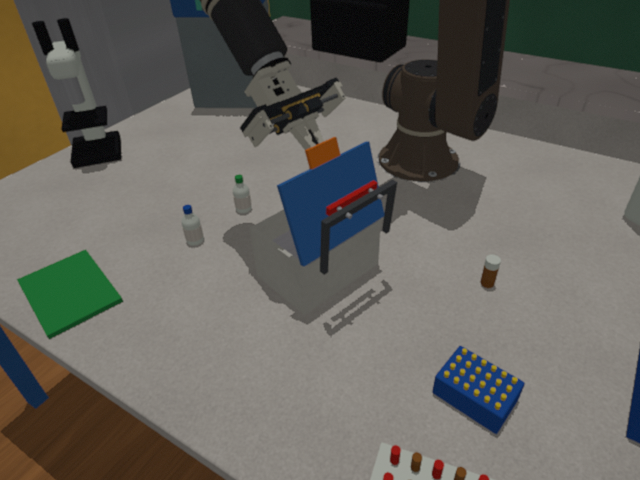

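Call:
{"name": "jog_arm", "arguments": {"travel": [[-0.011,0,0.004],[-0.021,0,0.01],[-0.032,0,0.017],[-0.042,0,0.024],[-0.047,0,0.028],[-0.052,0,0.032],[-0.057,0,0.036],[-0.062,0,0.04],[-0.067,0,0.044],[-0.071,0,0.048]], "dr": [[0,0,0],[0,0,0],[0,0,0],[0,0,0],[0,0,0],[0,0,0],[0,0,0],[0,0,0],[0,0,0],[0,0,0]], "claw": [0,0,0,0,0,0,0,0,0,0]}}

```text
time_s: 12.7
tcp_pos: [0.5712, 0.0804, 0.2852]
eef_rot: [-179.8, 45.1, -104.7]
contact_force: [0.5, 0.1, 0.5]
gripper_width: 0.0004
gripper_force: 0.1
```

```bash
cat > st.py <<'E'
from h import *
import sys
s=r.get_state(); M=rot(s['eef_rot']); t=s['tcp_pos']-M[:,0]*.013-M[:,2]*.028-HINGE; print(t@U,t@V,t@Z,np.degrees(np.arctan2(t@Z,-t@U)),s['contact_force'],s['contact_force']@U)
c,*o=lidang(); print(o)
if len(sys.argv)>1:
    rows([arc(float(f)) for f in sys.argv[1:]])
E
python3 st.py 87.5 88 88.5 89 89.5 90 90.5 91 92 93 94 95 96 97 98 99 100
```

```text
-0.010496389887769558 0.0009181943778283812 0.1792095715231628 86.6479884533126 [0.5400182  0.09332487 0.45284196] 0.22991189781224275
[5070, np.float64(85.5889189643629), array([ 0.997, -0.004,  0.077])]
travel [[-0.004, -0.002, 0.003], [-0.006, -0.002, 0.005], [-0.009, -0.002, 0.007], [-0.011, -0.002, 0.009], [-0.013, -0.002, 0.011], [-0.015, -0.002, 0.013], [-0.018, -0.002, 0.016], [-0.02, -0.002, 0.018], [-0.024, -0.002, 0.022], [-0.028, -0.002, 0.027], [-0.033, -0.002, 0.032], [-0.037, -0.002, 0.037], [-0.041, -0.002, 0.041], [-0.044, -0.002, 0.046], [-0.048, -0.002, 0.051], [-0.052, -0.002, 0.056], [-0.056, -0.002, 0.062]]
dr [[0.0, 0.0, 0.001], [0.0, 0.0, 0.001], [0.0, 0.0, 0.001], [0.0, 0.0, 0.001], [0.0, 0.0, 0.001], [0.0, 0.0, 0.001], [0.0, 0.0, 0.001], [0.0, 0.0, 0.001], [0.0, 0.0, 0.001], [0.0, 0.0, 0.001], [0.0, 0.0, 0.001], [0.0, 0.0, 0.001], [0.0, 0.0, 0.001], [0.0, 0.0, 0.001], [0.0, 0.0, 0.001], [0.0, 0.0, 0.001], [0.0, 0.0, 0.001]]
```

Call:
{"name": "jog_arm", "arguments": {"travel": [[-0.002,0,0.001],[-0.004,0,0.003],[-0.006,0,0.005],[-0.008,0,0.006],[-0.009,0,0.007],[-0.011,0,0.009],[-0.012,0,0.01],[-0.013,0,0.011],[-0.015,0,0.013],[-0.015,0,0.013]], "dr": [[0,0,0],[0,0,0],[0,0,0],[0,0,0],[0,0,0],[0,0,0],[0,0,0],[0,0,0],[0,0,0],[0,0,0]], "claw": [0,0,0,0,0,0,0,0,0,0]}}

```text
time_s: 14.0
tcp_pos: [0.5737, 0.0898, 0.286]
eef_rot: [-179.8, 45.1, -104.7]
contact_force: [0.0, 0.1, -0.7]
gripper_width: 0.0004
gripper_force: 0.0
```

```bash
python3 st.py 90.5 91 92 93 94 95 96 97 98 99 100
```

```text
-0.0007501507176291193 0.0009751587276345683 0.17993293183116954 89.76113199140944 [ 0.01037416  0.05454294 -0.65883962] 0.055369459972719255
[4086, np.float64(85.94135471593776), array([ 0.997, -0.007, -0.071])]
travel [[-0.003, -0.002, 0.003], [-0.005, -0.002, 0.005], [-0.01, -0.002, 0.01], [-0.014, -0.002, 0.015], [-0.018, -0.002, 0.019], [-0.022, -0.002, 0.024], [-0.026, -0.002, 0.029], [-0.03, -0.002, 0.034], [-0.034, -0.002, 0.039], [-0.038, -0.002, 0.044], [-0.041, -0.002, 0.049]]
dr [[0.0, 0.0, 0.001], [0.0, 0.0, 0.001], [0.0, 0.0, 0.001], [0.0, 0.0, 0.001], [0.0, 0.0, 0.001], [0.0, 0.0, 0.001], [0.0, 0.0, 0.001], [0.0, 0.0, 0.001], [0.0, 0.0, 0.001], [0.0, 0.0, 0.001], [0.0, 0.0, 0.001]]
```

Call:
{"name": "jog_arm", "arguments": {"travel": [[-0.004,0,0.004],[-0.007,0,0.007],[-0.01,0,0.01],[-0.012,0,0.012],[-0.014,0,0.015],[-0.016,0,0.017],[-0.018,0,0.019],[-0.019,0,0.02],[-0.02,0,0.022],[-0.02,0,0.022]], "dr": [[0,0,0],[0,0,0],[0,0,0],[0,0,0],[0,0,0],[0,0,0],[0,0,0],[0,0,0],[0,0,0],[0,0,0]], "claw": [0,0,0,0,0,0,0,0,0,0]}}

```text
time_s: 15.3
tcp_pos: [0.5774, 0.1042, 0.2852]
eef_rot: [-179.8, 45.1, -104.7]
contact_force: [-0.5, 0.5, 0.3]
gripper_width: 0.0007
gripper_force: 0.0
```

```bash
python3 st.py 95 95.5 96 96.5 97 97.5 98 98.5 99 99.5 100
```

```text
0.014087267413115608 0.0010417183061376153 0.1791836111037362 94.49530026933647 [-0.54007524  0.46425975  0.30325797] 0.3086587251268277
[4088, np.float64(85.89011386773215), array([ 0.997, -0.007, -0.072])]
travel [[-0.002, -0.002, 0.002], [-0.004, -0.002, 0.005], [-0.006, -0.002, 0.007], [-0.008, -0.002, 0.009], [-0.01, -0.002, 0.012], [-0.012, -0.002, 0.014], [-0.014, -0.002, 0.017], [-0.016, -0.002, 0.019], [-0.018, -0.002, 0.022], [-0.02, -0.002, 0.024], [-0.021, -0.002, 0.027]]
dr [[0.0, 0.0, 0.001], [0.0, 0.0, 0.001], [0.0, 0.0, 0.001], [0.0, 0.0, 0.001], [0.0, 0.0, 0.001], [0.0, 0.0, 0.001], [0.0, 0.0, 0.001], [0.0, 0.0, 0.001], [0.0, 0.0, 0.001], [0.0, 0.0, 0.001], [0.0, 0.0, 0.001]]
```

Call:
{"name": "jog_arm", "arguments": {"travel": [[0,0,0.001],[-0.001,0,0.001],[-0.001,0,0.002],[-0.002,0,0.002],[-0.002,0,0.003],[-0.003,0,0.003],[-0.003,0,0.004],[-0.004,0,0.004],[-0.004,0,0.005],[-0.004,0,0.005]], "dr": [[0,0,0],[0,0,0],[0,0,0],[0,0,0],[0,0,0],[0,0,0],[0,0,0],[0,0,0],[0,0,0],[0,0,0]], "claw": [0,0,0,0,0,0,0,0,0,0]}}

```text
time_s: 16.6
tcp_pos: [0.5783, 0.1072, 0.2849]
eef_rot: [-179.8, 45.1, -104.7]
contact_force: [0.6, -0.8, 0.2]
gripper_width: 0.0002
gripper_force: 0.1
```

Call:
{"name": "jog_arm", "arguments": {"travel": [[0,0,0.001],[-0.001,0,0.001],[-0.001,0,0.002],[-0.002,0,0.002],[-0.002,0,0.003],[-0.003,0,0.003],[-0.003,0,0.004],[-0.004,0,0.004],[-0.004,0,0.005],[-0.004,0,0.005]], "dr": [[0,0,0],[0,0,0],[0,0,0],[0,0,0],[0,0,0],[0,0,0],[0,0,0],[0,0,0],[0,0,0],[0,0,0]], "claw": [0,0,0,0,0,0,0,0,0,0]}}

```text
time_s: 17.85
tcp_pos: [0.5791, 0.1103, 0.2845]
eef_rot: [-179.8, 45.1, -104.7]
contact_force: [-0.9, -4.5, 0.1]
gripper_width: 0.0003
gripper_force: 2.2
```

```bash
python3 st.py 96.5 97 97.5 98 98.5 99 99.5 100 101
```

```text
0.020463444742130004 0.0010113620116336012 0.17850859310060474 96.53959108757714 [-0.92145603 -4.46472026  0.07068301] -4.551078981128225
[3976, np.float64(85.16746711911726), array([ 0.996, -0.006, -0.084])]
travel [[-0.0, -0.002, -0.001], [-0.002, -0.002, 0.002], [-0.004, -0.002, 0.004], [-0.006, -0.002, 0.007], [-0.008, -0.002, 0.009], [-0.01, -0.002, 0.012], [-0.012, -0.002, 0.014], [-0.013, -0.002, 0.017], [-0.017, -0.002, 0.022]]
dr [[0.0, 0.0, 0.001], [0.0, 0.0, 0.001], [0.0, 0.0, 0.001], [0.0, 0.0, 0.001], [0.0, 0.0, 0.001], [0.0, 0.0, 0.001], [0.0, 0.0, 0.001], [0.0, 0.0, 0.001], [0.0, 0.0, 0.001]]
```

Call:
{"name": "jog_arm", "arguments": {"travel": [[0,0,0.001],[-0.001,0,0.001],[-0.001,0,0.002],[-0.002,0,0.002],[-0.002,0,0.003],[-0.003,0,0.003],[-0.003,0,0.004],[-0.004,0,0.004],[-0.004,0,0.005],[-0.004,0,0.005]], "dr": [[0,0,0],[0,0,0],[0,0,0],[0,0,0],[0,0,0],[0,0,0],[0,0,0],[0,0,0],[0,0,0],[0,0,0]], "claw": [0,0,0,0,0,0,0,0,0,0]}}

```text
time_s: 19.15
tcp_pos: [0.5799, 0.1134, 0.2842]
eef_rot: [-179.8, 45.1, -104.7]
contact_force: [-0.3, -4.1, -1.2]
gripper_width: 0.0005
gripper_force: 2.1
```

Call:
{"name": "jog_arm", "arguments": {"travel": [[0,0,0.001],[-0.001,0,0.001],[-0.001,0,0.002],[-0.002,0,0.002],[-0.002,0,0.003],[-0.003,0,0.003],[-0.003,0,0.004],[-0.004,0,0.004],[-0.004,0,0.005],[-0.004,0,0.005]], "dr": [[0,0,0],[0,0,0],[0,0,0],[0,0,0],[0,0,0],[0,0,0],[0,0,0],[0,0,0],[0,0,0],[0,0,0]], "claw": [0,0,0,0,0,0,0,0,0,0]}}

```text
time_s: 20.4
tcp_pos: [0.5807, 0.1165, 0.2839]
eef_rot: [-179.8, 45.1, -104.7]
contact_force: [-0.7, -4.7, -1.1]
gripper_width: 0.0004
gripper_force: 2.1
```

```bash
python3 st.py 99 99.5 100 100.5 101
```

```text
0.02681600286133313 0.0010295568375881057 0.17784901324207203 98.5744454179246 [-0.660461   -4.71442739 -1.07233654] -4.724727056550641
[3826, np.float64(82.30421420771742), array([ 0.991, -0.001, -0.134])]
travel [[-0.002, -0.002, 0.002], [-0.003, -0.002, 0.004], [-0.005, -0.002, 0.007], [-0.007, -0.002, 0.01], [-0.009, -0.002, 0.012]]
dr [[0.0, 0.0, 0.001], [0.0, 0.0, 0.001], [0.0, 0.0, 0.001], [0.0, 0.0, 0.001], [0.0, 0.0, 0.001]]
```

Call:
{"name": "jog_arm", "arguments": {"travel": [[0,0,0.001],[-0.001,0,0.001],[-0.001,0,0.002],[-0.002,0,0.002],[-0.002,0,0.003],[-0.003,0,0.003],[-0.003,0,0.004],[-0.003,0,0.004],[-0.003,0,0.004],[-0.003,0,0.004]], "dr": [[0,0,0],[0,0,0],[0,0,0],[0,0,0],[0,0,0],[0,0,0],[0,0,0],[0,0,0],[0,0,0],[0,0,0]], "claw": [0,0,0,0,0,0,0,0,0,0]}}

```text
time_s: 21.7
tcp_pos: [0.5814, 0.1189, 0.2835]
eef_rot: [-179.8, 45.1, -104.7]
contact_force: [-0.7, -4.0, -0.0]
gripper_width: 0.0006
gripper_force: 2.0
```

Call:
{"name": "jog_arm", "arguments": {"travel": [[0,0,0.001],[0,0,0.001],[-0.001,0,0.001],[-0.001,0,0.001],[-0.001,0,0.002],[-0.001,0,0.002],[-0.001,0,0.002],[-0.001,0,0.002],[-0.001,0,0.002],[-0.001,0,0.002]], "dr": [[0,0,0],[0,0,0],[0,0,0],[0,0,0],[0,0,0],[0,0,0],[0,0,0],[0,0,0],[0,0,0],[0,0,0]], "claw": [0,0,0,0,0,0,0,0,0,0]}}

```text
time_s: 22.95
tcp_pos: [0.5817, 0.1199, 0.2832]
eef_rot: [-179.8, 45.1, -104.7]
contact_force: [0.0, -3.4, 0.9]
gripper_width: 0.0006
gripper_force: 1.9
```

Call:
{"name": "jog_arm", "arguments": {"travel": [[0,0,0.001],[0,0,0.001],[-0.001,0,0.001],[-0.001,0,0.001],[-0.001,0,0.002],[-0.001,0,0.002],[-0.001,0,0.002],[-0.001,0,0.002],[-0.001,0,0.002],[-0.001,0,0.002]], "dr": [[0,0,0],[0,0,0],[0,0,0],[0,0,0],[0,0,0],[0,0,0],[0,0,0],[0,0,0],[0,0,0],[0,0,0]], "claw": [0,0,0,0,0,0,0,0,0,0]}}

```text
time_s: 24.2
tcp_pos: [0.5819, 0.1209, 0.2829]
eef_rot: [-179.8, 45.1, -104.7]
contact_force: [-0.2, -4.0, 2.7]
gripper_width: 0.0003
gripper_force: 1.9
```

```bash
python3 st.py
```

```text
0.03138347943697493 0.0010284178210368923 0.17687271438840063 100.0615806215656 [-0.17442304 -4.02572637  2.72885301] -3.933697078776112
[3702, np.float64(80.93565286380814), array([ 0.988, -0.002, -0.158])]
```

Call:
{"name": "jog_arm", "arguments": {"travel": [[0,0,0.001],[0,0,0.001],[-0.001,0,0.001],[-0.001,0,0.001],[-0.001,0,0.002],[-0.001,0,0.002],[-0.001,0,0.002],[-0.001,0,0.002],[-0.001,0,0.002],[-0.001,0,0.002]], "dr": [[0,0,0],[0,0,0],[0,0,0],[0,0,0],[0,0,0],[0,0,0],[0,0,0],[0,0,0],[0,0,0],[0,0,0]], "claw": [0,0,0,0,0,0,0,0,0,0]}}

```text
time_s: 25.5
tcp_pos: [0.5822, 0.1215, 0.2827]
eef_rot: [-179.8, 45.1, -104.7]
contact_force: [-2.5, -5.9, 4.9]
gripper_width: 0.0005
gripper_force: 3.6
```

Call:
{"name": "jog_arm", "arguments": {"travel": [[0,0,0.001],[0,0,0.001],[-0.001,0,0.001],[-0.001,0,0.001],[-0.001,0,0.001],[-0.001,0,0.001],[-0.001,0,0.001],[-0.001,0,0.001],[-0.001,0,0.001],[-0.001,0,0.001]], "dr": [[0,0,0],[0,0,0],[0,0,0],[0,0,0],[0,0,0],[0,0,0],[0,0,0],[0,0,0],[0,0,0],[0,0,0]], "claw": [0,0,0,0,0,0,0,0,0,0]}}

```text
time_s: 26.75
tcp_pos: [0.5823, 0.1217, 0.2826]
eef_rot: [-179.8, 45.1, -104.7]
contact_force: [-1.6, -9.1, 6.0]
gripper_width: 0.0008
gripper_force: 4.7
```

```bash
python3 st.py
```

```text
0.03226866577206399 0.0009359025607320465 0.17662035346440969 100.35378647405261 [-1.61783077 -9.11461758  6.044013  ] -9.22276993252724
[3701, np.float64(80.43351215519607), array([ 0.986, -0.   , -0.166])]
```

Call:
{"name": "jog_arm", "arguments": {"travel": [[0,0,0.001],[0,0,0.001],[-0.001,0,0.001],[-0.001,0,0.001],[-0.001,0,0.001],[-0.001,0,0.001],[-0.001,0,0.001],[-0.001,0,0.001],[-0.001,0,0.001],[-0.001,0,0.001]], "dr": [[0,0,0],[0,0,0],[0,0,0],[0,0,0],[0,0,0],[0,0,0],[0,0,0],[0,0,0],[0,0,0],[0,0,0]], "claw": [0,0,0,0,0,0,0,0,0,0]}}

```text
time_s: 28.05
tcp_pos: [0.5823, 0.1219, 0.2826]
eef_rot: [-179.8, 45.0, -104.7]
contact_force: [-4.3, -9.8, 6.5]
gripper_width: 0.0003
gripper_force: 5.9
```

```bash
python3 - <<'E'
from h import *
s=r.get_state(); print(s['contact_force'],s['tcp_pos'])
# retreat then to over jar
B=corner(-.10,.20,45); C_=(np.array([.40,.12,.42]),rot([180,0,-60])); D=(np.array([.4055,.338,.20]),rot([180,0,-40]))
rows([B]); rows([C_],*B); rows([D],*C_); print(B[0])
E
```

```text
[-4.28471366 -9.84563792  6.48504503] [0.58232113 0.12187535 0.2825824 ]
travel [[0.154, -0.001, -0.221]]
dr [[-0.0, 0.0, 0.001]]
travel [[-0.279, 0.353, -0.043]]
dr [[-0.049, 0.118, -0.118]]
travel [[-0.372, -0.228, 0.44]]
dr [[0.0, 0.0, -0.056]]
[ 0.54886329 -0.00634739  0.30600862]
```

Call:
{"name": "jog_arm", "arguments": {"travel": [[0.03,0,-0.03],[0.1,0,-0.1],[0.14,0,-0.19],[0.1,0,-0.27],[0.07,0,-0.306],[0.07,0,-0.306],[0.07,0,-0.306],[0.07,0,-0.306],[0.07,0,-0.306],[0.07,0,-0.306]], "dr": [[0,0,0],[0,0,0],[0,0,0],[0,0,0],[0,0,0],[0,0.04,0],[0,0.08,0],[0,0.11,0],[0,0.125,0],[0,0.125,0]], "claw": [0,0,0,0,0,0,0,0,0,0]}}

```text
time_s: 29.3
tcp_pos: [0.548, -0.0013, 0.3643]
eef_rot: [-180.0, -0.0, -104.5]
contact_force: [-1.0, -0.1, -0.7]
gripper_width: 0.0003
gripper_force: 0.0
```

```bash
python3 - <<'E'
from h import *
s=r.get_state(); print(s['tcp_pos'],s['eef_rot'])
c,*o=lidang(); print(o); save(c,'s6.png')
c=r.capture('top'); save(c,'t6.png'); P=cloud(c)
a=r.tip_of('well','top'); print(a[:2]); 
a=r.tip_of('well','scene'); print(a[:2])
c=r.capture('wrist'); save(c,'w6.png'); P=cloud(c,s)
for d in r.tip_of('well','wrist')[:2]:
    print(d); 
C_=(np.array([.40,.16,.40]),rot([180,0,-60])); D=(np.array([.4055,.338,.20]),rot([180,0,-40]))
rows([C_]); rows([D],*C_)
E
```

```text
[ 0.54798817 -0.0013376   0.36432282] [-1.79979736e+02 -4.90162432e-02 -1.04480353e+02]
[3676, np.float64(80.73102837176921), array([ 0.987, -0.002, -0.161])]
[{'at': [338.9, 232.3], 'conf': 0.94}, {'at': [298.5, 217.6], 'conf': 0.69}]
[{'at': [313.1, 251.1], 'conf': 0.68}, {'at': [315.9, 270.6], 'conf': 0.35}]
{'at': [323.1, 181.8], 'conf': 0.57}
travel [[-0.245, 0.372, -0.068]]
dr [[-0.001, 0.0, -0.125]]
travel [[-0.303, -0.188, 0.4]]
dr [[0.0, 0.0, -0.056]]
```

View pics/w6.png

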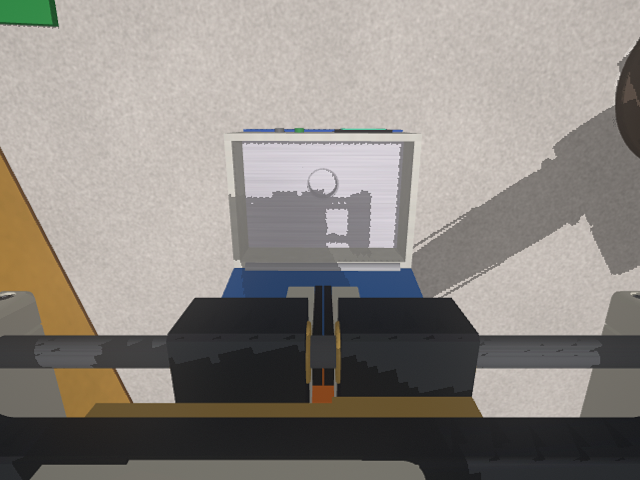

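```bash
python3 - <<'E'
from h import *
def ray(c,uv,z,s=None):
    d=np.array([(uv[0]-c['cx'])/c['fx'],-(uv[1]-c['cy'])/c['fy'],-1])
    if s is None: o=np.array(c['position']); d=rot(c['attitude'])@d
    else:
        H=np.array(c['hand_eye']);M=rot(s['eef_rot']); o=M@H[:3,3]+s['tcp_pos']; d=M@H[:3,:3]@d
    return o+d*(z-o[2])/d[2]
s=r.get_state(); c=r.capture('wrist'); P=cloud(c,s)
print('keys',c.keys())
print('wrist',ray(c,(322.5,182),.08,s),P[170:195:6,300:345:8].round(3).tolist()[0], 'rim',P[137,300:340:20].round(3),P[200,228].round(3),P[200,410].round(3),'bench',P[60,300].round(3))
t=r.capture('top'); print('top',ray(t,(338.9,232.3),.05),cloud(t)[232,339])
q=r.capture('scene'); print('scene',ray(q,(313.1,251.1),.05))
print('exp',HINGE-.095*U)
g=cv2.cvtColor(c['pixels'][150:215,285:360],cv2.COLOR_RGB2GRAY)
print(cv2.HoughCircles(cv2.resize(g,None,fx=4,fy=4,interpolation=2),3,1.5,200,param1=80,param2=.5,minRadius=40,maxRadius=80))
b=t['pixels'][160:320,230:400,::-1]; cv2.imwrite('pics/t7.png',cv2.resize(b,None,fx=3.5,fy=3.5))
E
```

```text
keys dict_keys(['pixels', 'range_z', 'fx', 'fy', 'cx', 'cy', 'hand_eye'])
wrist [ 0.54629539 -0.01841766  0.08      ] [[0.57, -0.041, 0.08], [0.56, -0.038, 0.081], [0.55, -0.035, 0.079], [0.541, -0.033, 0.078], [0.53, -0.03, 0.08], [0.52, -0.027, 0.079]] rim [[ 0.555 -0.081  0.135]
 [ 0.534 -0.075  0.135]] [ 0.698 -0.017 -0.   ] [0.451 0.02  0.136] bench [ 0.536 -0.177  0.   ]
top [ 0.55420421 -0.01416127  0.05      ] [0.47475122 0.0089135  0.50247873]
scene [ 0.55285582 -0.00547405  0.05      ]
exp [ 0.54741219 -0.01176295  0.135     ]
[[[152.25 140.25  57.85]]]
```

View pics/t7.png

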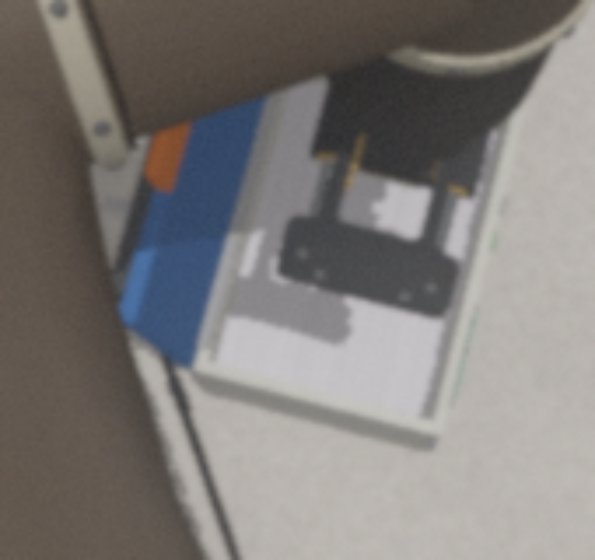

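Call:
{"name": "jog_arm", "arguments": {"travel": [[-0.245,0.372,-0.068],[-0.245,0.372,-0.068],[-0.245,0.372,-0.068],[-0.245,0.372,-0.068],[-0.245,0.372,-0.068],[-0.245,0.372,-0.068],[-0.245,0.372,-0.068],[-0.245,0.372,-0.068],[-0.245,0.372,-0.068],[-0.245,0.372,-0.068]], "dr": [[0,0,-0.125],[0,0,-0.125],[0,0,-0.125],[0,0,-0.125],[0,0,-0.125],[0,0,-0.125],[0,0,-0.125],[0,0,-0.125],[0,0,-0.125],[0,0,-0.125]], "claw": [0,0,0,0,1,1,1,1,1,1]}}

```text
time_s: 31.0
tcp_pos: [0.3999, 0.1605, 0.3994]
eef_rot: [-179.8, -0.0, -59.9]
contact_force: [-0.4, 0.0, 1.0]
gripper_width: 0.0552
gripper_force: 0.0
```

```bash
cat >> h.py <<'E'
def ray(c,uv,z,s=None):
    d=np.array([(uv[0]-c['cx'])/c['fx'],-(uv[1]-c['cy'])/c['fy'],-1])
    if s is None: o=np.array(c['position']); d=rot(c['attitude'])@d
    else:
        H=np.array(c['hand_eye']);M=rot(s['eef_rot']); o=M@H[:3,3]+s['tcp_pos']; d=M@H[:3,:3]@d
    return o+d*(z-o[2])/d[2]
E
python3 - <<'E'
from h import *
s=r.get_state(); print(s['gripper_width'])
t=r.capture('top'); print([(d['conf'],ray(t,d['at'],.05)) for d in r.tip_of('well','top')[:2]])
q=r.capture('scene'); print([(d['conf'],ray(q,d['at'],.05)) for d in r.tip_of('well','scene')[:2]])
for c in (t,q):
    P=cloud(c).reshape(-1,3); e=P-HINGE; a,b=e@U,e@V
    m=(abs(P[:,2]-.135)<.008)&(a>-.19)&(a<-.02)&(abs(b)<.13); print(m.sum(),'a',np.percentile(a[m],[1,3,97,99]).round(4),'b',np.percentile(b[m],[1,3,97,99]).round(4))
    m=(abs(P[:,2]-.135)<.008)&(abs(b)<.08)&(a<-.13)&(a>-.2); print('front',np.percentile(a[m],[3,50,97]).round(4),np.polyfit(b[m],a[m],1).round(4))
    # fingers
    M=rot(s['eef_rot']); f=(P-s['tcp_pos'])@M; k=(abs(f[:,0])<.03)&(abs(f[:,1])<.07)&(f[:,2]>-.06)&(f[:,2]<.03); print('finger',k.sum(),f[k,2].max() if k.any() else None)
b=t['pixels'][150:330,230:430,::-1]; cv2.imwrite('pics/t8.png',cv2.resize(b,None,fx=4,fy=3.3))
p=np.array([.405,.3380,.20]); rows([(p,rot([180,0,-30]))])
E
```

```text
0.05524191441594927
[(0.74, array([0.54626059, 0.00752755, 0.05      ])), (0.68, array([ 0.55037023, -0.01037377,  0.05      ]))]
[(0.77, array([ 0.54999902, -0.0117598 ,  0.05      ]))]
868 a [-0.1605 -0.1601 -0.0274 -0.0228] b [-0.1102 -0.1094  0.1092  0.1098]
front [-0.1605 -0.1566 -0.1527] [-0.0016 -0.1565]
finger 0 None
636 a [-0.1589 -0.1581 -0.0287 -0.0233] b [-0.1103 -0.1098  0.0865  0.1028]
front [-0.1588 -0.152  -0.1485] [-0.0117 -0.1529]
finger 374 -0.028797560383036998
travel [[-0.302, -0.186, 0.4]]
dr [[-0.0, -0.0, -0.083]]
```

View pics/t8.png

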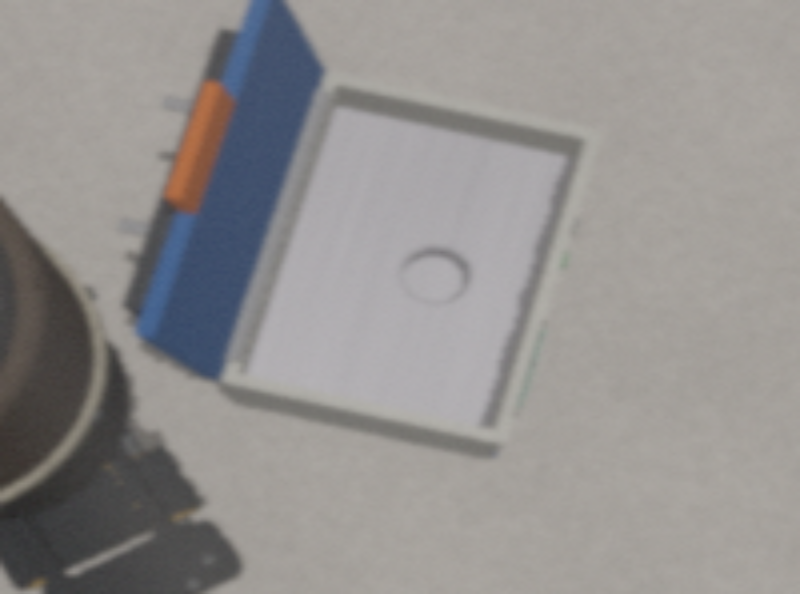

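```bash
python3 - <<'E'
from h import *
s=r.get_state(); M=rot(s['eef_rot'])
for n in ['scene','top']:
    c=r.capture(n); q=((cloud(c).reshape(-1,3))-s['tcp_pos'])@M
    for a in np.arange(-.13,-.02,.01):
        k=(abs(q[:,0])<.06)&(abs(q[:,1])<.12)&(q[:,2]>=a)&(q[:,2]<a+.01)
        if k.sum()>5: print(n,round(a,2),k.sum(),np.percentile(q[k],[2,98],axis=0).round(3).tolist())
E
```

```text
scene -0.13 416 [[-0.039, -0.099, -0.13], [0.037, 0.077, -0.12]]
scene -0.12 525 [[-0.038, -0.097, -0.12], [0.037, 0.081, -0.11]]
scene -0.11 437 [[-0.039, -0.092, -0.11], [0.037, 0.066, -0.1]]
scene -0.1 194 [[-0.039, -0.092, -0.1], [0.036, 0.044, -0.095]]
scene -0.09 45 [[-0.012, -0.061, -0.085], [0.009, -0.053, -0.081]]
scene -0.08 99 [[-0.012, -0.06, -0.08], [0.009, -0.043, -0.07]]
scene -0.07 90 [[-0.012, -0.058, -0.07], [0.009, -0.045, -0.061]]
scene -0.06 110 [[-0.012, -0.057, -0.06], [0.009, 0.039, -0.05]]
scene -0.05 142 [[-0.012, -0.055, -0.05], [0.009, 0.04, -0.04]]
scene -0.04 116 [[-0.012, -0.055, -0.039], [0.009, 0.046, -0.031]]
scene -0.03 9 [[-0.004, -0.047, -0.03], [0.007, 0.037, -0.029]]
top -0.13 234 [[-0.037, 0.036, -0.129], [0.038, 0.09, -0.12]]
top -0.12 580 [[-0.037, 0.023, -0.12], [0.038, 0.065, -0.111]]
top -0.11 6 [[0.029, 0.016, -0.11], [0.039, 0.059, -0.102]]
```

Call:
{"name": "jog_arm", "arguments": {"travel": [[-0.302,-0.186,0.4],[-0.302,-0.186,0.4],[-0.302,-0.186,0.4],[-0.302,-0.186,0.4],[-0.302,-0.186,0.4],[-0.302,-0.186,0.4],[-0.302,-0.186,0.4],[-0.302,-0.186,0.4],[-0.302,-0.186,0.4],[-0.302,-0.186,0.4]], "dr": [[0,0,-0.083],[0,0,-0.083],[0,0,-0.083],[0,0,-0.083],[0,0,-0.083],[0,0,-0.083],[0,0,-0.083],[0,0,-0.083],[0,0,-0.083],[0,0,-0.083]], "claw": [1,1,1,1,1,1,1,1,1,1]}}

```text
time_s: 32.55
tcp_pos: [0.4051, 0.3381, 0.2004]
eef_rot: [-179.8, -0.1, -30.0]
contact_force: [0.4, -0.2, 0.5]
gripper_width: 0.0879
gripper_force: 0.0
```

```bash
python3 - <<'E'
from h import *
s=r.get_state(); print(s['tcp_pos'],s['eef_rot'],s['gripper_width'])
c=r.capture('wrist'); save(c,'w9.png'); P=cloud(c,s)
for d in r.regions_of('jar_center','wrist')[:2]:
    Q=P[d['pixels']&(c['range_z']>0)]; k=Q[(Q[:,2]>.064)&(Q[:,2]<.076)]
    print(d['conf'],d['extent'],len(k), cv2.minEnclosingCircle((k[:,:2]*1000).astype(np.float32)) if len(k) else '',Q.max(0))
t=r.capture('scene'); q=(cloud(t).reshape(-1,3)-s['tcp_pos'])@rot(s['eef_rot'])
for a in np.arange(-.14,-.02,.01):
    k=(abs(q[:,0])<.06)&(abs(q[:,1])<.12)&(q[:,2]>=a)&(q[:,2]<a+.01)
    if k.sum()>5: print(round(a,2),k.sum(),np.percentile(q[k],[2,98],axis=0).round(3).tolist())
E
```

```text
[0.40508018 0.3380927  0.20037186] [-1.79783218e+02 -8.74258972e-02 -3.00014861e+01] 0.0879477199878004
0.96 [309.2, 191.2, 339.8, 235.1] 815 ((404.97991943359375, 334.6785888671875), 14.903409004211426) [0.41986751 0.3487574  0.07199036]
-0.14 1642 [[-0.036, -0.099, -0.139], [0.038, 0.09, -0.13]]
-0.13 452 [[-0.032, -0.099, -0.13], [0.039, 0.088, -0.12]]
-0.12 684 [[-0.031, -0.097, -0.12], [0.039, 0.08, -0.11]]
-0.11 482 [[-0.034, -0.092, -0.11], [0.039, 0.08, -0.101]]
-0.1 154 [[-0.035, -0.092, -0.1], [0.038, 0.082, -0.092]]
-0.09 50 [[-0.012, 0.042, -0.089], [0.012, 0.062, -0.08]]
-0.08 129 [[-0.009, -0.066, -0.079], [0.012, 0.06, -0.07]]
-0.07 139 [[-0.01, -0.066, -0.07], [0.012, 0.058, -0.06]]
-0.06 144 [[-0.011, -0.065, -0.06], [0.012, 0.055, -0.05]]
-0.05 136 [[-0.011, -0.063, -0.05], [0.012, 0.056, -0.04]]
-0.04 128 [[-0.01, -0.063, -0.04], [0.011, 0.055, -0.03]]
-0.03 7 [[-0.012, -0.057, -0.029], [0.008, 0.046, -0.028]]
```

Call:
{"name": "jog_arm", "arguments": {"travel": [[0.002,0.003,0.12],[0.002,0.003,0.22],[0.002,0.003,0.3],[0.002,0.003,0.35],[0.002,0.003,0.384],[0.002,0.003,0.384],[0.002,0.003,0.384],[0.002,0.003,0.384],[0.002,0.003,0.384],[0.002,0.003,0.384]], "dr": [[0,0,0],[0,0,0],[0,0,0],[0,0,0],[0,0,0],[0,0,0],[0,0,0],[0,0,0],[0,0,0],[0,0,0]], "claw": [1,1,1,1,1,1,0,0,0,0], "newtons": 12}}

```text
time_s: 33.95
tcp_pos: [0.4057, 0.337, 0.0082]
eef_rot: [-179.8, -0.1, -30.0]
contact_force: [-0.7, 0.1, -0.6]
gripper_width: 0.0531
gripper_force: 0.0
```

Call:
{"name": "jog_arm", "arguments": {"travel": [[0,0,0],[0,0,0],[0,0,0],[0,0,0],[0,0,0],[0,0,-0.05],[0,0,-0.15],[0,0,-0.25],[0,0,-0.35],[0,0,-0.45]], "dr": [[0,0,0],[0,0,0],[0,0,0],[0,0,0],[0,0,0],[0,0,0],[0,0,0],[0,0,0],[0,0,0],[0,0,0]], "claw": [0,0,0,0,0,0,0,0,0,0]}}

```text
time_s: 35.2
tcp_pos: [0.4046, 0.3361, 0.2344]
eef_rot: [-179.8, -0.1, -30.0]
contact_force: [0.6, 0.5, -0.7]
gripper_width: 0.0296
gripper_force: 12.0
```

```bash
python3 - <<'E'
from h import *
s=r.get_state(); print(s['tcp_pos'],s['eef_rot'],s['gripper_width'],s['gripper_force'])
M=rot(s['eef_rot'])
for n in ['wrist','scene']:
    c=r.capture(n); P=cloud(c,s)
    for d in r.regions_of('jar_center',n)[:1]:
        Q=P[d['pixels']&(c['range_z']>0)]; q=(Q-s['tcp_pos'])@M; print(n,d['conf'],np.percentile(q,[2,50,98],axis=0).round(3).tolist())
    if n=='wrist': save(c,'w10.png')
F=rot([180,0,-105]); A=(np.array([.42,.17,.42]),rot([180,0,-65])); B=(np.array([.547,-.0125,.24]),F)
rows([A]); rows([(np.array([.547,-.0125,.42]),F)],*A)
E
```

```text
[0.40463144 0.33609272 0.23443141] [-1.79839094e+02 -7.58346422e-02 -2.99793764e+01] 0.029606800610144736 11.991429179906845
wrist 0.61 [[0.003, -0.012, -0.063], [0.012, 0.002, -0.049], [0.016, 0.015, 0.003]]
scene 0.62 [[-0.008, -0.021, -0.066], [0.011, -0.011, -0.032], [0.015, 0.004, 0.002]]
travel [[0.193, 0.272, -0.374]]
dr [[-0.001, 0.0, 0.097]]
travel [[0.438, -0.076, -0.0]]
dr [[-0.0, -0.0, 0.111]]
```

Call:
{"name": "jog_arm", "arguments": {"travel": [[0.02,0.03,-0.12],[0.07,0.1,-0.22],[0.12,0.17,-0.3],[0.193,0.272,-0.374],[0.193,0.272,-0.374],[0.193,0.272,-0.374],[0.193,0.272,-0.374],[0.193,0.272,-0.374],[0.193,0.272,-0.374],[0.193,0.272,-0.374]], "dr": [[0,0,0],[0,0,0.02],[0,0,0.05],[0,0,0.097],[0,0,0.097],[0,0,0.097],[0,0,0.097],[0,0,0.097],[0,0,0.097],[0,0,0.097]], "claw": [0,0,0,0,0,0,0,0,0,0]}}

```text
time_s: 36.65
tcp_pos: [0.42, 0.1704, 0.4193]
eef_rot: [-179.9, 0.0, -64.8]
contact_force: [-0.3, 0.5, -0.2]
gripper_width: 0.0298
gripper_force: 12.0
```

Call:
{"name": "jog_arm", "arguments": {"travel": [[0.438,-0.076,0],[0.438,-0.076,0],[0.438,-0.076,0],[0.438,-0.076,0],[0.438,-0.076,0],[0.438,-0.076,0],[0.438,-0.076,0],[0.438,-0.076,0.1],[0.438,-0.076,0.2],[0.438,-0.076,0.3]], "dr": [[0,0,0.111],[0,0,0.111],[0,0,0.111],[0,0,0.111],[0,0,0.111],[0,0,0.111],[0,0,0.111],[0,0,0.111],[0,0,0.111],[0,0,0.111]], "claw": [0,0,0,0,0,0,0,0,0,0]}}

```text
time_s: 37.9
tcp_pos: [0.5474, -0.0109, 0.2688]
eef_rot: [-179.8, 0.2, -104.7]
contact_force: [1.4, 0.6, -0.8]
gripper_width: 0.0295
gripper_force: 12.0
```

```bash
python3 - <<'E'
from h import *
s=r.get_state(); print(s['tcp_pos'],s['eef_rot'],s['gripper_width'],s['gripper_force'],s['contact_force'])
rows([(np.array([.547,-.0125,.105]),rot([180,0,-105]))])
E
```

```text
[ 0.54737654 -0.01087151  0.26884705] [-179.79402588    0.18463582 -104.72331556] 0.029504811961027933 11.990515887737274 [ 1.41625103  0.6015749  -0.81869689]
travel [[0.004, 0.001, 0.328]]
dr [[-0.001, 0.001, 0.001]]
```

Call:
{"name": "jog_arm", "arguments": {"travel": [[0.003,0.001,0.08],[0.003,0.001,0.15],[0.003,0.001,0.21],[0.003,0.001,0.26],[0.003,0.001,0.3],[0.003,0.001,0.32],[0.003,0.001,0.328],[0.003,0.001,0.328],[0.003,0.001,0.328],[0.003,0.001,0.328]], "dr": [[0,0,0],[0,0,0],[0,0,0],[0,0,0],[0,0,0],[0,0,0],[0,0,0],[0,0,0],[0,0,0],[0,0,0]], "claw": [0,0,0,0,0,0,0,0,0,0]}}

```text
time_s: 39.15
tcp_pos: [0.5477, -0.0129, 0.1062]
eef_rot: [-179.8, 0.2, -104.9]
contact_force: [-0.4, -0.3, -1.5]
gripper_width: 0.0296
gripper_force: 12.0
```

```bash
python3 - <<'E'
from h import *
s=r.get_state(); print(s['tcp_pos'],s['eef_rot'],s['contact_force'])
c=r.capture('wrist'); P=cloud(c,s); t=r.capture('top'); q=r.capture('scene')
a=cv2.resize(c['pixels'][130:330,220:430],None,fx=1.9,fy=1.9); b=cv2.resize(q['pixels'][180:310,240:390],None,fx=2.6,fy=2.92)
h=min(a.shape[0],b.shape[0]); cv2.imwrite('pics/w11.png',np.hstack([a[:h],b[:h]])[:,:,::-1])
k=np.abs(P[...,2]-.135)<.006; e=P[k]-HINGE; print('rim u',np.percentile(e@U,[2,98]).round(4),'v',np.percentile(e@V,[2,98]).round(4))
E
```

```text
[ 0.54769026 -0.01291227  0.10618569] [-1.79824216e+02  1.54423093e-01 -1.04858898e+02] [-0.38261591 -0.34035625 -1.53934569]
rim u [-0.1632 -0.0907] v [-0.1091  0.1089]
```

View pics/w11.png

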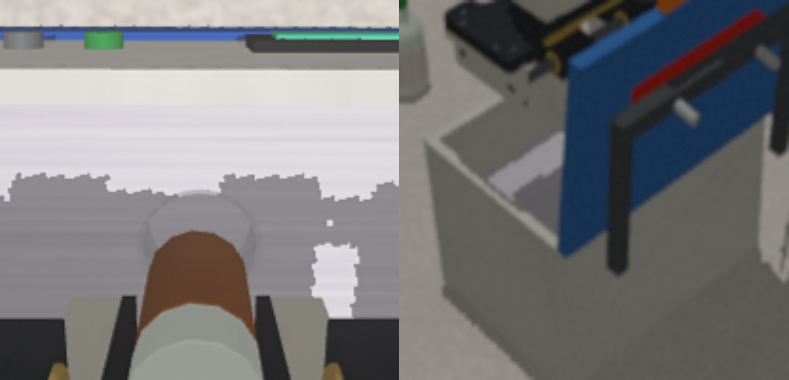

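```bash
python3 - <<'E'
from h import *
s=r.get_state(); c=r.capture('wrist')
zb=s['tcp_pos'][2]-.008
for n,uv,z in [('jar',(324.2,252.1),zb),('wellF',(324.2,230.8),.08),('wellL',(295.5,252),.08),('wellR',(354,252),.08)]:
    e=ray(c,uv,z,s)-HINGE; print(n,(e@U).round(4),(e@V).round(4))
e=s['tcp_pos']-HINGE; print('tcp',e@U,e@V)
E
```

```text
jar -0.1109 -0.0002
wellF -0.1184 -0.0002
wellL -0.1045 -0.0181
wellR -0.1047 0.0185
tcp -0.09613866187992906 -0.00037884939753205296
```

Call:
{"name": "jog_arm", "arguments": {"travel": [[0.004,0,0.005],[0.004,0,0.01],[0.004,0,0.018],[0.004,0,0.025],[0.004,0,0.031],[0.004,0,0.037],[0.004,0,0.043],[0.004,0,0.049],[0.004,0,0.054],[0.004,0,0.054]], "dr": [[0,0,0],[0,0,0],[0,0,0],[0,0,0],[0,0,0],[0,0,0],[0,0,0],[0,0,0],[0,0,0],[0,0,0]], "claw": [0,0,0,0,0,0,0,0,0,0]}}

```text
time_s: 40.6
tcp_pos: [0.5468, -0.0148, 0.0784]
eef_rot: [-179.9, 0.1, -104.9]
contact_force: [0.4, 0.2, -0.6]
gripper_width: 0.0295
gripper_force: 12.0
```

Call:
{"name": "jog_arm", "arguments": {"travel": [[0,0,0.005],[0,0,0.01],[0,0,0.015],[0,0,0.02],[0,0,0.025],[0,0,0.029],[0,0,0.032],[0,0,0.034],[0,0,0.036],[0,0,0.036]], "dr": [[0,0,0],[0,0,0],[0,0,0],[0,0,0],[0,0,0],[0,0,0],[0,0,0],[0,0,0],[0,0,0],[0,0,0]], "claw": [0,0,0,0,0,0,0,0,0,0]}}

```text
time_s: 41.85
tcp_pos: [0.5469, -0.0148, 0.0606]
eef_rot: [-179.9, 0.1, -104.9]
contact_force: [-1.3, -0.3, -0.2]
gripper_width: 0.0298
gripper_force: 12.0
```

Call:
{"name": "jog_arm", "arguments": {"travel": [[0,0,0.001],[0,0,0.001],[0,0,0.002],[0,0,0.002],[0,0,0.003],[0,0,0.003],[0,0,0.003],[0,0,0.003],[0,0,0.003],[0,0,0.003]], "dr": [[0,0,0],[0,0,0],[0,0,0],[0,0,0],[0,0,0],[0,0,0],[0,0,0],[0,0,0],[0,0,0],[0,0,0]], "claw": [0,0,0,0,0,0,0,0,0,0]}}

```text
time_s: 43.1
tcp_pos: [0.547, -0.0148, 0.0591]
eef_rot: [-179.9, 0.1, -104.9]
contact_force: [0.8, 0.9, -0.7]
gripper_width: 0.0296
gripper_force: 12.0
```

Call:
{"name": "jog_arm", "arguments": {"travel": [[0,0,0.001],[0,0,0.001],[0,0,0.002],[0,0,0.002],[0,0,0.002],[0,0,0.002],[0,0,0.002],[0,0,0.002],[0,0,0.002],[0,0,0.002]], "dr": [[0,0,0],[0,0,0],[0,0,0],[0,0,0],[0,0,0],[0,0,0],[0,0,0],[0,0,0],[0,0,0],[0,0,0]], "claw": [0,0,0,0,0,0,0,0,0,0]}}

```text
time_s: 44.35
tcp_pos: [0.547, -0.0148, 0.0581]
eef_rot: [-179.9, 0.1, -104.9]
contact_force: [0.8, -0.2, -0.7]
gripper_width: 0.0301
gripper_force: 12.0
```

Call:
{"name": "jog_arm", "arguments": {"travel": [[0,0,0.001],[0,0,0.001],[0,0,0.002],[0,0,0.002],[0,0,0.002],[0,0,0.002],[0,0,0.002],[0,0,0.002],[0,0,0.002],[0,0,0.002]], "dr": [[0,0,0],[0,0,0],[0,0,0],[0,0,0],[0,0,0],[0,0,0],[0,0,0],[0,0,0],[0,0,0],[0,0,0]], "claw": [0,0,0,0,0,0,0,0,0,0]}}

```text
time_s: 45.6
tcp_pos: [0.5471, -0.0147, 0.0577]
eef_rot: [-179.8, 0.1, -104.8]
contact_force: [-2.9, 1.2, 6.1]
gripper_width: 0.0295
gripper_force: 12.0
```

Floor felt at the expected height. Release and withdraw straight up.

Call:
{"name": "jog_arm", "arguments": {"travel": [[0,0,-0.001],[0,0,-0.001],[0,0,-0.001],[0,0,-0.001],[0,0,-0.001],[0,0,-0.02],[0,0,-0.08],[0,0,-0.18],[0,0,-0.28],[0,0,-0.38]], "dr": [[0,0,0],[0,0,0],[0,0,0],[0,0,0],[0,0,0],[0,0,0],[0,0,0],[0,0,0],[0,0,0],[0,0,0]], "claw": [0.6,0.6,0.6,0.6,0.6,0.6,0.6,0.6,0.6,0.6]}}

```text
time_s: 46.85
tcp_pos: [0.5462, -0.0152, 0.2497]
eef_rot: [-179.8, 0.1, -104.9]
contact_force: [0.4, 0.2, 0.1]
gripper_width: 0.053
gripper_force: 0.0
```

Call:
{"name": "jog_arm", "arguments": {"travel": [[0,0,-0.12],[0,0,-0.24],[0.05,0,-0.36],[0.1,0.05,-0.36],[0.2,0.1,-0.36],[0.2,0.1,-0.36],[0.2,0.1,-0.36],[0.2,0.1,-0.36],[0.2,0.1,-0.36],[0.2,0.1,-0.36]], "dr": [[0,0,0],[0,0,0],[0,0,0],[0,0,0],[0,0,0],[0,0,0],[0,0,0],[0,0,0],[0,0,0],[0,0,0]], "claw": [0.6,0.6,0.6,0.6,0.6,0.6,0.6,0.6,0.6,0.6]}}

```text
time_s: 48.1
tcp_pos: [0.4723, -0.0988, 0.4264]
eef_rot: [-179.9, 0.1, -104.8]
contact_force: [0.7, 0.1, -0.2]
gripper_width: 0.0525
gripper_force: 0.0
```

```bash
python3 - <<'E'
from h import *
s=r.get_state(); print(s['tcp_pos'],s['gripper_width'],s['contact_force'])
c,*o=lidang(); print('lid',o)
for n in ['top','scene','wrist']:
    c=r.capture(n); P=cloud(c,s)
    for d in r.regions_of('jar_center',n)[:1]:
        Q=P[d['pixels']&(c['range_z']>0)]; k=Q[Q[:,2]>np.percentile(Q[:,2],90)-.004]; e=k.mean(0)-HINGE
        print(n,d['conf'],d['extent'],Q.max(0).round(3),'top',k.mean(0).round(4),e@U,e@V)
q=P.reshape(-1,3)-HINGE; a,b,z=q@U,q@V,q[:,2]+.135
m=(abs(a+.097)<.025)&(abs(b)<.025)&(z>.1); print(np.percentile(z[m],[50,99]) if m.any() else None, cv2.minEnclosingCircle(np.stack([a[m]*1000,b[m]*1000],1).astype(np.float32)))
E
```

```text
[ 0.47234943 -0.09881393  0.42639351] 0.0524865605450383 [ 0.65282846  0.11940667 -0.15907538]
lid [3673, np.float64(80.53539196606661), array([ 0.986,  0.   , -0.164])]
scene 0.58 [182.1, 205.4, 202.8, 242.6] [ 0.639 -0.28   0.1  ] top [ 0.619  -0.301   0.0906] -0.35588114704046286 -0.14406108646531401
wrist 0.56 [279.7, 236.5, 300.9, 265.6] [0.571 0.014 0.122] top [ 0.5468 -0.0159  0.1192] -0.09915261478812014 -0.00046305626627999447
[0.11898551 0.12092435] ((-99.00211334228516, -0.5726723670959473), 14.873603820800781)
```

```bash
python3 -c "
from plant import r
print(r.close_job())"
```

```text
the job is handed in; nothing more can be done
None
```

The job is handed in at about 48 s on the robot clock: the lid leans back on the stay bar, which I pressed to its hard stop (about 12.5 N at most in the readings). The jar stands upright on the well floor with its top at 0.120 m as expected, and the arm is clear of everything.

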